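Unlock a timing pulley and bring it to its mark

ROBOT

A 7-joint arm with a two-finger parallel gripper is mounted at the origin on a cart in front of the work surface, level with it; the furniture and walls round the work are solid. World frame = base frame: x ahead of the robot, y to its left, z up, the work surface at z = 0. Lengths are in m, angles in rad, forces in N, time in s.
With the tool pointing down it reaches from about 0.425 to 0.925 m from the base axis. Payload 6.8 kg.
Tool frame: the origin (TCP) lies at the very end of the fingers, on their centre line; the grasp point (between the pads) lies 19 mm behind it (r.tcp_to_grasp is the distance from the TCP to the grasp point, in m); z points along the fingers, y is the line along which they close (so a half turn about z gives the same grasp; the last joint's range is limited). The gripper opens to 85 mm and grips with 20 to 120 N. Pads are 22 mm wide; open, the fingers measure 114 mm over their backs; the gripper's body (76 mm by 85 mm) begins 54 mm behind the grasp point. The pads swing forward as they close: fully open they stand 13 mm farther back than shut.
Start: joints at [-1.344, 0.477, 0.022, 1.555, -0.011, 1.109, -0.083], TCP at [0.222, 0.638, 0.207] pointing down, gripper open.
Joint ranges: [-2.96, 2.96], [-0.34, 2.1], [-1.41, 1.46], [0.24, 2.44], [-1.37, 4.51], [0.17, 1.92], [-2.96, 2.96]. Speed limits (rad/s): [2.39, 2.39, 3.14, 3.14, 3.14, 3.14, 3.14].

INTERFACE

Orientations are given as a rotation vector (axis times angle).
In Python, from bench import r gives the robot as it stands.
- The arm moves only by the tool step_arm, never from a script. Its argument "moves" is a list of rows, each a list of 7 numbers: the shift along the tool's x, y, z in mm, then the turn, a rotation vector about the tool's x, y, z in rad, then the finger opening in mm, from 0 to 85.4. A call has 1 to 8 rows; each row is the pose to reach, as a shift and turn from the pose commanded when the call began, along the tool's axes at that moment; what a row does not reach only later rows make up. A row lasts 1/10 s, in which the tool goes at most 50 mm and 8.59 degrees, less where a joint would pass 70% of its speed; a pose out of reach is approached as far as the arm can. A call with a gripper value outside its range is refused whole. The fingers move at their own pace and stop on an object; "grip_force" is the grip in N (left out, the last holds). Time passes only in rows, so rows that repeat a pose let the fingers close. It gives the time, the measured TCP pose, the force, the opening and the grip force at its end, in the units of the state.
- r.get_obs(): the state, without advancing time (a new reading comes with each control period).
- r.grab_frame(name): name is "scene" or "top" or "wrist"; returns a dict with "image" (384x512x3 uint8, red, green, blue), "depth" (384x512 float32, m along the optical axis (not along the pixel's ray), 0 where there is no reading), "mtx" (3x3 intrinsics, pixels), "rvec" (rotation vector, rad) and "tvec" (3), from world to camera coordinates, as OpenCV has them. Camera axes: x right, y down, z forward; pixel columns grow to the right and rows downward; lengths in m; the calibration is good to about 2 mm. The wrist camera is an equidistant fisheye: a pixel r from the principal point sees the ray r / f radians off the axis. A picture is of the moment at which its call begins.
- r.hand_in(): hands the job in; it is judged then, once.
The state is a dict: "clock": time; "joints": joint angles; "qvel": joint speeds; "tau": joint torques, N m; "tcp_pos": TCP position; "orientation": TCP orientation; "contact_force": force on the tool from outside, world axes, zero at the start; "moment": the same for the moment, N m; "grip_width": finger opening in m; "gripper_force": force on a finger pad.
Only numpy, scipy, OpenCV 4.12 (cv2) and the standard library are available. Lean on these libraries where they do the work, as an engineer would, in place of code of your own. Each camera call takes 0.05 s, during which the arm holds its last target. There are 200 camera calls.

TASK

The screws of the pulley hub have been torqued, so unlock the pulley: push the toggle clamp handle over until the clamp arm stands open, lift the freed angle bracket out of its seat and stand it on its foot inside the small red bin. Then turn the pulley until the engraved line on its rim faces the pointer; leave the clamp open and everything else on the bench where it is.

Things in the scene. Friction and masses are not known exactly. Their poses are not given: they have to be found in the camera images.
- fixture: pulley fixture screwed to the bench: round grey base disc, 224 mm across, 12 mm thick, with a 90 mm wide tail that carries the toggle clamp and ends 262 mm from the pulley axis. Origin: on the upright pulley axis at bench level; z up, x along the tail to the clamp
- pulley_centre (a point): on the pulley axis, level with the rim top, 54 mm above the bench. The aluminium pulley, 176 mm across, lies flat: toothed rim from radius 69 to 88 mm and from z = 24 to 54 mm, hub radius 19 mm (top z = 61 mm), four spokes 13 mm wide (tops z = 44 mm) with open windows between them: a closed fingertip can reach in to z = 30 mm and push a spoke, or the rim can be pinched
- pulley (a joint): turn of the pulley about its upright axis in rad: about 0 as locked, growing clockwise seen from above. With the bracket out it turns against 0.06 N m of friction and stays where it is left
- pulley_mark (a point): middle of the engraved dark radial line on the pulley's rim top, 79 mm from the axis, 54 mm above the bench. As locked it lies 0.65 rad clockwise (from above) of the fixture's x axis. The middles of the four spokes stand 0.785, 2.356, 3.927 and 5.498 rad round from this line
- pointer: small dark steel pointer clamped to the base disc beside the rim, from 86 to 112 mm from the pulley axis, top at z = 60 mm. Origin: on the pulley axis at bench level; its x axis points from there to its sharp tip. It stands 0.5 to 1.75 rad clockwise (from above) of where the line starts
- pointer_tip (a point): the pointer's sharp tip, 86 mm from the pulley axis, 60 mm above the bench
- clamp_pivot (a point): pivot of the toggle clamp's hold-down arm, at fixture x = 190 mm, y = 0, z = 62 mm. The arm reaches 66 mm from here towards the pulley and presses on the bracket's foot; open, it stands upright over the pivot, top at z = 130 mm
- clamp_arm (a joint): angle of the hold-down arm in rad: 0 clamped, 1.65 to 1.70 fully open and upright. It is locked over centre and opens only by the handle, which swings 1.25 rad away from the pulley (towards fixture +x). The first 0.22 rad of that passes the centre (a push of some N at the grip) and hardly moves the arm. Left open, it stays open
- handle_tip (a point): top end of the clamp's handle, which stands upright when clamped: then at fixture x = 190 mm, y = 0, z = 179 mm; fully open at x = 307 mm, z = 93 mm. On the way it keeps 138 mm from the point x = 179 mm, z = 41 mm, and the handle leans back by as much as that radius does, within 0.1 rad. Its upper 78 mm is a round black grip 18 mm thick
- lock_bracket: loose steel angle bracket, 0.2 kg, clamped by its foot. Origin: under the middle of its upright leg, at the foot's underside. Leg 8 mm thick (x), 36 mm wide (y), top 86 mm above the origin. Foot 10 mm thick, 36 mm wide, from x = -13 to +54 mm, with a nose 8 mm wide reaching on to x = -28 mm, which locks the pulley in a notch of its rim. x points to the clamp
- bracket_seat (a point): where the bracket's origin is while seated: fixture x = 104 mm, y = 0, z = 30 mm, same yaw as the fixture. The foot lies between two low rails (tops at z = 38 mm, 1.7 mm play each side), so the bracket comes out straight up; it is clear of the rim when raised by 24 mm
- red_bin: small empty red plastic bin, open on top, standing loose and alone on the front of the bench, left or right of the fixture. Origin: centre of its underside. Outside 83 mm (x) by 98 mm (y), rim 62 mm high; walls and floor 2 mm. Inside 78 by 94 mm, so the 82 mm long bracket fits along y only
- grease_jar: white jar with a metal lid, 101 mm across, 97 mm high, on the other side from the bin: leave it. Origin: centre of its underside
- spray_can: spray can, 59 mm across, 198 mm high, close beside the clamp on the side away from the robot: leave it. Origin: centre of its underside
- torque_driver: torque screwdriver, 188 x 34 x 32 mm, lying beside the clamp on the robot's side: leave it. Origin: middle of its underside
- caliper: steel caliper lying near the bench's front edge, 66 x 200 x 13 mm: leave it
- tape: roll of masking tape, 104 mm across, 25 mm high, at the right rear: leave it
- mandrel_a: taller turned steel press tool, 35 mm across, 66 mm high, behind the fixture: leave it
- mandrel_b: shorter turned steel press tool, 41 mm across, 52 mm high, beside it: leave it
Not all that is in view belongs to the job. What is shaped like the lock_bracket but orange or yellow is not meant.

How it is judged:
By the outcome, as a careful person would: the job done as asked, in the order asked, and still so for the second after the job is handed in, with the robot touching nothing.
It also fails if it takes over 70 s, if anything falls off the work surface, if the arm or the gripper's body presses on something with over 40 N, if the wrist force passes 120 N, or if a joint passes its speed limit or range.

## Working session

There is one attempt and no reset: what is moved stays moved. The work goes in short steps, Python scripts to look and compute and a tool call to move; the robot and the scene stay as the last step left them, time stands still between calls to the robot, and variables do not carry over. Pictures are saved under pics/ and viewed, at most 10 in all, crops included, and the job is handed in when it is done.

Besides the shell and the picture viewer there is one more tool, called after ">>>" by a JSON object that holds its "op" and its "data". step_arm: Moves the arm, as the interface text tells. Its arguments: {"type":"object","properties":{"moves":{"type":"array","items":{"type":"array","items":{"type":"number"}}},"grip_force":{"type":"number"}},"required":["moves"]}

```bash
mkdir -p pics; ls
cat > h.py <<'E'
import numpy as np, cv2
from bench import r
from scipy.spatial.transform import Rotation as R
def grab(n):
    f=r.grab_frame(n); f['R']=R.from_rotvec(np.ravel(f['rvec'])).as_matrix(); f['t']=np.ravel(f['tvec']); return f
def ray(f,u,v,fish=False):
    K=f['mtx']; x=(u-K[0,2])/K[0,0]; y=(v-K[1,2])/K[1,1]
    if fish:
        th=np.hypot(x,y); s=np.sin(th)/th if th>1e-9 else 1; d=np.array([x*s,y*s,np.cos(th)])
    else: d=np.array([x,y,1.])
    return -f['R'].T@f['t'], f['R'].T@d
def onplane(f,u,v,z,fish=False):
    o,d=ray(f,u,v,fish); return o+d*(z-o[2])/d[2]
def cloud(f):
    K=f['mtx']; D=f['depth']; v,u=np.mgrid[:D.shape[0],:D.shape[1]]
    P=np.stack([(u-K[0,2])/K[0,0]*D,(v-K[1,2])/K[1,1]*D,D],-1)
    return (P-f['t'])@f['R']
def proj(f,P):
    p=f['R']@np.asarray(P)+f['t']; q=f['mtx']@p; return q[:2]/q[2]
def save(n,im,s=1): cv2.imwrite(f'pics/{n}.png',cv2.resize(im[...,::-1],None,fx=s,fy=s,interpolation=cv2.INTER_CUBIC))
E
python3 - <<'E'
from h import *
import pickle
a=grab('scene');b=grab('top')
pickle.dump((a,b),open('f0.pkl','wb'))
im=np.hstack([a['image'],b['image']]); save('a',a['image'],1.5); save('b',b['image'],1.5)
o=r.get_obs(); print(o)
for f in(a,b): print(f['mtx'],-f['R'].T@f['t'],f['R'])
E
```

```text
pics
{'clock': 0.1, 'joints': array([-1.34410873,  0.47771553,  0.02234324,  1.55633953, -0.0115096 ,
        1.10927627, -0.08310101]), 'qvel': array([-0.00078423, -0.00100131,  0.0001911 , -0.00317326, -0.00133407,
        0.00042544,  0.00023413]), 'tau': array([ 4.58795126e-03, -5.97761893e+01,  1.61418289e+00, -2.81953847e+01,
        1.29456495e-02,  4.95319575e-03, -2.92980339e-06]), 'tcp_pos': array([0.22160936, 0.63699202, 0.20602976]), 'orientation': array([-5.23381431e-01, -3.09752462e+00,  2.51717481e-03]), 'contact_force': array([0.30377832, 0.24241101, 0.18751965]), 'moment': array([-0.04228357,  0.03257591, -0.02898245]), 'gripper_force': 0.0, 'grip_width': 0.08557078404914735}
[[366.27227831   0.         259.5248108 ]
 [  0.         366.27227831 189.20701047]
 [  0.           0.           1.        ]] [-0.17546748  0.67142783  0.64483425] [[-0.66991065 -0.74223836  0.01737621]
 [-0.38316146  0.32558816 -0.86439554]
 [ 0.63593004 -0.58572567 -0.50251211]]
[[368.95115775   0.         259.99619826]
 [  0.         368.95115775 187.82662253]
 [  0.           0.           1.        ]] [0.32488225 0.01898326 1.21055844] [[ 9.74950894e-04 -9.99958023e-01 -9.11050387e-03]
 [-9.87692744e-01  4.62004741e-04 -1.56405978e-01]
 [ 1.56403622e-01  9.15086672e-03 -9.87650833e-01]]
```

View pics/a.png

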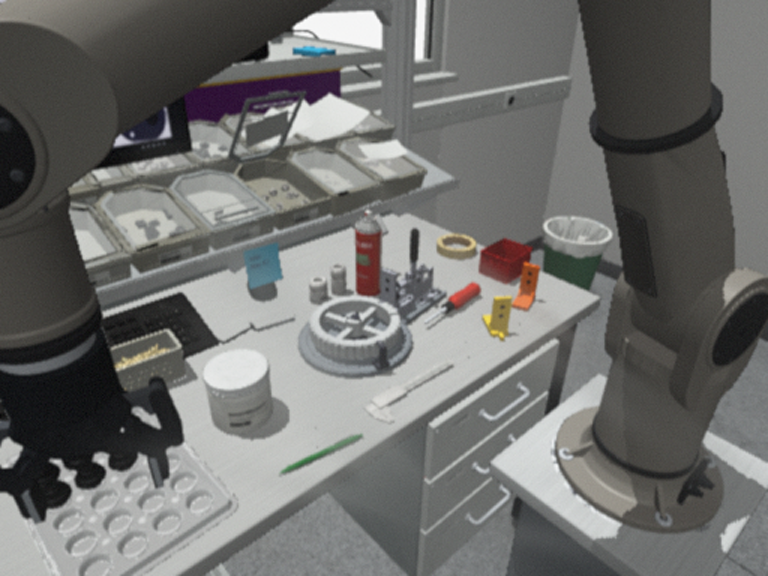

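View pics/b.png

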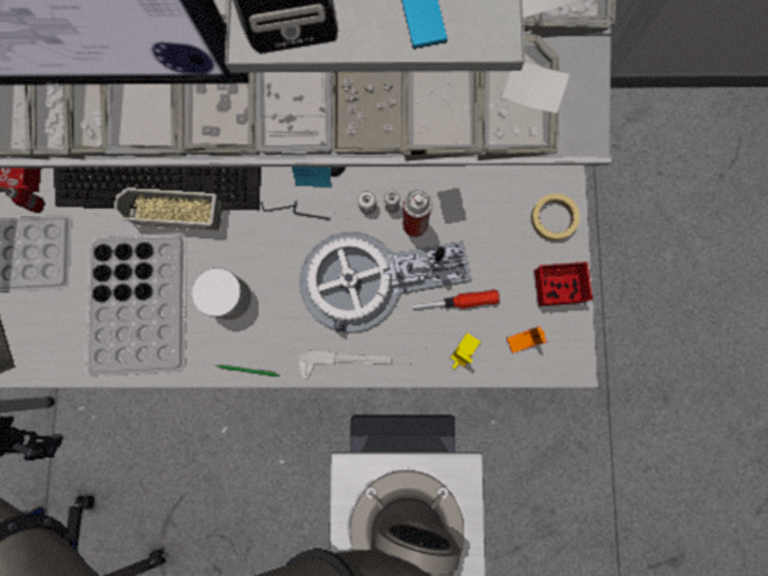

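The scene view shows the fixture with its pulley at (355,330), the grey bracket and clamp at (405,280), the red bin at (505,258), the spray can at (368,260), and yellow and orange decoy brackets at (500,315) and (527,285). In the top view (1.5x) the pulley is at (350,278), the clamp handle top at (440,255), the pointer near (343,325) and the bin at (563,285). Next I'll measure these.

```bash
cat > m.py <<'E'
from h import *
import pickle
a,b=pickle.load(open('f0.pkl','rb'))
C=cloud(b); im=b['image'].astype(int)
# pulley rim: points z 0.048..0.058 around pulley
P=C.reshape(-1,3); 
c0=onplane(b,350/1.5,278/1.5,.054); print('c0',c0)
d=np.hypot(P[:,0]-c0[0],P[:,1]-c0[1])
from scipy.optimize import least_squares
v=np.argwhere((abs(C[...,2]-.054)<.006)&(np.hypot(C[...,0]-c0[0],C[...,1]-c0[1])<.1))
Q=np.array([onplane(b,x,y,.054) for y,x in v])[:,:2]; print(len(Q))
c=c0[:2]
for i in range(8):
    rr=np.linalg.norm(Q-c,axis=1); m=(rr>.06)&(rr<.095)
    # fit midline circle r=.0785, angle-balanced
    s=least_squares(lambda p:np.linalg.norm(Q[m]-p,axis=1)-.0785,c); c=s.x
print('centre',c,m.sum())
# base disc fit boundary z~.012
hsv=cv2.cvtColor(b['image'],cv2.COLOR_RGB2HSV)
red=((hsv[...,0]<8)|(hsv[...,0]>172))&(hsv[...,1]>120)
n,l,st,ce=cv2.connectedComponentsWithStats(red.astype(np.uint8))
for i in range(1,n):
    if st[i,4]>60: print(st[i],ce[i],onplane(b,*ce[i],.03), 'zmax',C[l==i][:,2].max())
# tail-ish points: high things near clamp
for zr in((.03,.07),(.07,.1),(.1,.15),(.15,.2)):
    g=(C[...,2]>zr[0])&(C[...,2]<zr[1])&(C[...,1]<c[1]-.09)&(C[...,1]>c[1]-.32)&(abs(C[...,0]-c[0])<.1)
    print(zr,g.sum(),np.median(C[g],0))
save('c',b['image'][140:230,185:400],3.7)
save('d',a['image'][130:260,170:370],4)
E
python3 m.py
```

```text
c0 [0.51609964 0.11448342 0.054     ]
946
centre [0.51778385 0.12047316] 860
[  0 112  27  27 384] [ 15.1328125  122.26302083] [0.73490722 0.85162185 0.03      ] zmax 1.2105584434824657
[269 140  13  17 122] [274.05737705 149.27868852] [ 0.64033719 -0.01626014  0.03      ] zmax 0.15691360033848026
[357 175  38  29 912] [375.04057018 188.97149123] [ 0.50791807 -0.34156511  0.03      ] zmax 1.2105584434824657
[302 193  31  13 272] [317.08823529 199.09926471] [ 0.47500289 -0.1539359   0.03      ] zmax 1.2105584434824657
(0.03, 0.07) 550 [ 0.53264237 -0.0316427   0.04007769]
(0.07, 0.1) 123 [ 0.54736406 -0.05774484  0.07496362]
(0.1, 0.15) 52 [0.54278448 0.01706338 0.11816085]
(0.15, 0.2) 41 [ 0.54858319 -0.06566537  0.17614503]
```

View pics/c.png

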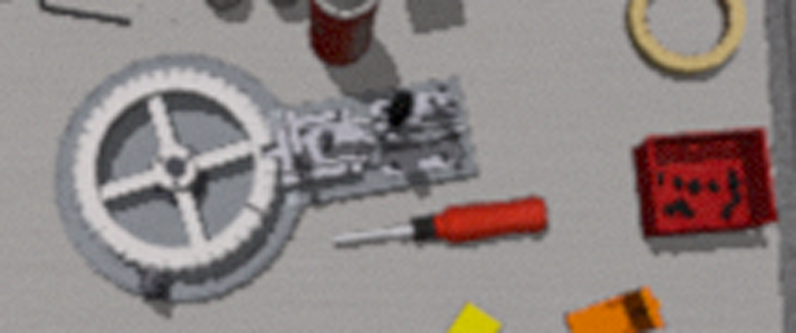

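View pics/d.png

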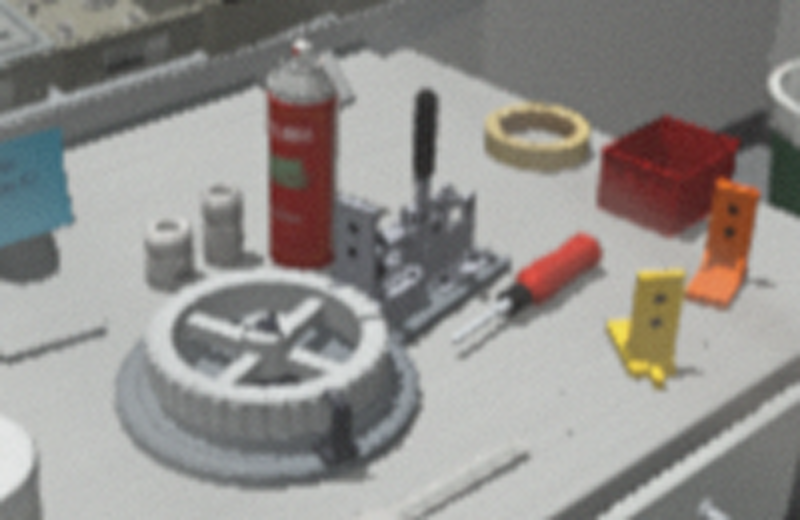

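Crop c shows the hub at (175,167), the engraved line at (258,208), the pointer at (155,283), the handle top at (400,108) and the bin at (705,185). Three things have the bracket's shape in crop d: a steel grey one at (360,240) under the clamp, a yellow one at (655,320) and an orange one at (725,235). The steel one in the clamp is the one meant; the crop confirms its colour and seat.

```bash
cat > m2.py <<'E'
from h import *
import pickle
a,b=pickle.load(open('f0.pkl','rb'))
f=lambda x,y:(x/3.7+185-.37,y/3.7+140-.37)
g=lambda x,y:(x/4+170-.37,y/4+130-.37)
hub=onplane(b,*f(175,167),.061); hub2=onplane(a,*g(262,325),.061); print('hub',hub,hub2)
ht=onplane(b,*f(400,106),.175); ht2=onplane(a,*g(427,95),.175); print('handle',ht,ht2)
for h,t in((hub,ht),(hub2,ht2)): d=t-h; print('dist',np.hypot(*d[:2]),'yaw',np.arctan2(d[1],d[0]))
mk=onplane(b,*f(258,208),.054); pt=onplane(b,*f(155,278),.058)
for p in(mk,pt): d=p-hub; print(p,np.hypot(*d[:2]),np.arctan2(d[1],d[0]))
# disc edges in top: left extreme, bottom, top
for x,y in((57,175),(190,300),(478,172),(468,78)): print('edge',onplane(b,*f(x,y),.012),np.hypot(*(onplane(b,*f(x,y),.012)-hub)[:2]))
# bin rim: red mask, hi rim corners
hsv=cv2.cvtColor(b['image'],cv2.COLOR_RGB2HSV)
red=(((hsv[...,0]<8)|(hsv[...,0]>172))&(hsv[...,1]>120)).astype(np.uint8)
red[:, :340]=0
cn=max(cv2.findContours(red,0,2)[0],key=cv2.contourArea); cn=cv2.convexHull(cn)
ap=cv2.approxPolyDP(cn,3,True)[:,0]
for x,y in ap: print('bin',x,y,onplane(b,x,y,.062),onplane(b,x,y,0))
hsv=cv2.cvtColor(a['image'],cv2.COLOR_RGB2HSV)
red=(((hsv[...,0]<8)|(hsv[...,0]>172))&(hsv[...,1]>120)).astype(np.uint8); red[:,:318]=0; red[200:]=0;
cn=max(cv2.findContours(red,0,2)[0],key=cv2.contourArea); cn=cv2.convexHull(cn)
for x,y in cv2.approxPolyDP(cn,2,True)[:,0]: print('binA',x,y,onplane(a,x,y,.062),onplane(a,x,y,0))
o=r.get_obs(); Rt=R.from_rotvec(o['orientation']).as_matrix(); print(Rt)
E
python3 m2.py
```

```text
hub [0.51676513 0.11837553 0.061     ] [0.51681518 0.12736261 0.061     ]
handle [ 0.54550255 -0.06512847  0.175     ] [ 0.54824888 -0.06259232  0.175     ]
dist 0.18574056523089463 yaw -1.4154542634090854
dist 0.1925381892865834 yaw -1.406802674283236
[0.4823564  0.04750563 0.054     ] 0.07878136613376459 -2.0227927046071352
[0.42209838 0.13433687 0.058     ] 0.09600290769939225 2.9745580718954714
edge [0.51777802 0.22769356 0.012     ] 0.10932272006685788
edge [0.40667117 0.10792198 0.012     ] 0.11058913186505673
edge [ 0.52029382 -0.1468387   0.012     ] 0.2652377019041323
edge [ 0.60585001 -0.13973383  0.012     ] 0.2730504623320626
bin 391 176 [ 0.54438322 -0.38401951  0.062     ] [ 0.55623204 -0.40577388  0.        ]
bin 394 199 [ 0.47120231 -0.38938905  0.062     ] [ 0.47910077 -0.41143328  0.        ]
bin 359 203 [ 0.45863189 -0.27971124  0.062     ] [ 0.46585179 -0.29583498  0.        ]
bin 360 177 [ 0.54124396 -0.28624084  0.062     ] [ 0.55292332 -0.30271705  0.        ]
binA 321 167 [ 0.53709475 -0.28006172  0.062     ] [ 0.61289479 -0.38127806  0.        ]
binA 336 159 [ 0.54375473 -0.3747825   0.062     ] [ 0.62026324 -0.48607493  0.        ]
binA 354 165 [ 0.47023223 -0.38437713  0.062     ] [ 0.53891965 -0.4966902   0.        ]
binA 347 183 [ 0.40582165 -0.25456025  0.062     ] [ 0.46765729 -0.35306383  0.        ]
binA 341 185 [ 0.41046128 -0.22845736  0.062     ] [ 0.47279046 -0.32418421  0.        ]
binA 322 175 [ 0.49554516 -0.2352514   0.062     ] [ 0.56692529 -0.33170097  0.        ]
[[-9.44484856e-01  3.28554675e-01 -4.25684316e-04]
 [ 3.28554933e-01  9.44483585e-01 -1.55335362e-03]
 [-1.08309746e-04 -1.60697966e-03 -9.99998703e-01]]
```

>>> {"op": "step_arm", "data": {"moves": [[-245, -236, -194, 0, 0, 0.53, 0], [-490, -472, -194, 0, 0, 1.066, 0], [-490, -472, -194, 0, 0, 1.066, 0], [-490, -472, -194, 0, 0, 1.066, 0], [-490, -472, -194, 0, 0, 1.066, 0], [-490, -472, -194, 0, 0, 1.066, 0], [-490, -472, -194, 0, 0, 1.066, 0], [-490, -472, -194, 0, 0, 1.066, 0]]}}

```text
clock: 0.9
tcp_pos: [0.3947, 0.295, 0.3218]
orientation: [-2.03, -2.397, 0.0]
contact_force: [1.0, 0.6, 0.5]
grip_width: 0.0002
gripper_force: 0.0
```

```bash
cat >> h.py <<'E'
HUB=np.array([.517,.119]); YAW=-1.40
def fx(x,y,z):
    c,s=np.cos(YAW),np.sin(YAW); return np.array([HUB[0]+c*x-s*y,HUB[1]+s*x+c*y,z])
def D(p,xyaw,show=True):
    "tool-frame delta to TCP p, tool down, tool x at world angle xyaw"
    o=r.get_obs(); Rt=R.from_rotvec(o['orientation'])
    c,s=np.cos(xyaw),np.sin(xyaw); T=np.array([[c,s,0],[s,-c,0],[0,0,-1]])
    d=1000*Rt.inv().apply(np.asarray(p)-o['tcp_pos']); w=(Rt.inv()*R.from_matrix(T)).as_rotvec()
    print('delta',np.round(d,1),np.round(w,3)); return d,w
E
python3 -c "
from h import *
D([.53,.03,.40],1.74); o=r.get_obs(); print(o['tcp_pos'],o['clock'],o['joints'],o['contact_force'])"
```

```text
delta [-283.7   89.7  -78.2] [-0.    -0.    -0.004]
[0.39474299 0.29501238 0.32183742] 0.9 [-1.10194511  0.06559918  0.35631452  1.8440023  -0.02450993  1.23650857
 -0.57267826] [1.04210144 0.55138231 0.48338978]
```

>>> {"op": "step_arm", "data": {"moves": [[-280, 90, -78, 0, 0, 0, 0], [-280, 90, -78, 0, 0, 0, 0], [-280, 90, -78, 0, 0, 0, 0], [-280, 90, -78, 0, 0, 0, 0], [-280, 90, -78, 0, 0, 0, 0], [-280, 90, -78, 0, 0, 0, 0], [-280, 90, -78, 0, 0, 0, 0], [-280, 90, -78, 0, 0, 0, 0]]}}

```text
clock: 1.7
tcp_pos: [0.5307, 0.0348, 0.3995]
orientation: [2.029, 2.398, -0.0]
contact_force: [0.3, -0.5, -0.2]
grip_width: 0.0001
gripper_force: 0.0
```

```bash
python3 -c "
from h import *
import pickle
D([.53,.03,.40],1.74); w=grab('wrist'); pickle.dump(w,open('w1.pkl','wb')); save('w1',w['image'],1.56)
print(w['mtx'],-w['R'].T@w['t'],w['R'])"
```

```text
delta [-4.6 -1.5 -0.5] [ 0.     0.    -0.003]
[[297.31863964   0.         253.13263026]
 [  0.         297.31863964 189.74176202]
 [  0.           0.           1.        ]] [0.51916878 0.10507641 0.56513358] [[ 9.86071013e-01  1.66324733e-01  2.00468049e-04]
 [ 1.59657283e-01 -9.46878909e-01  2.79159245e-01]
 [ 4.66209059e-02 -2.75238834e-01 -9.60244800e-01]]
```

View pics/w1.png

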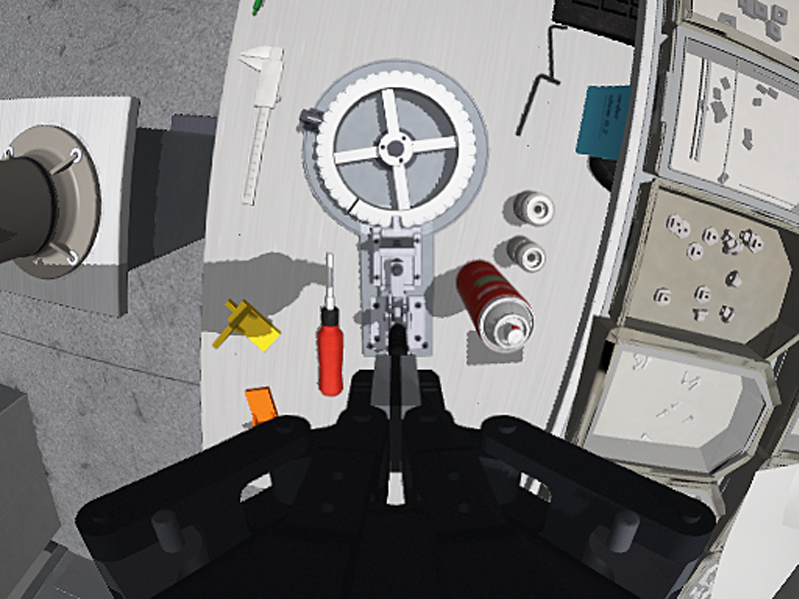

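The wrist view (1.56x) shows the hub at (396,149), the engraved line at (354,209), the pointer at (312,121) with its tip near (321,124), the tail-end corners at (362,354) and (433,355), the bracket leg top near (397,228), and the handle beneath the fingers. The spray can is at (510,320).

```bash
cat > m3.py <<'E'
from h import *
import pickle
w=pickle.load(open('w1.pkl','rb'))
f=lambda x,y,z:onplane(w,(x+.5)/1.5605-.5,(y+.5)/1.5625-.5,z,True)
hub=f(396,149,.061); print('hub',hub)
im=w['image']; g=cv2.cvtColor(im,cv2.COLOR_RGB2GRAY)
# rim outer: bright white ring pixels
ys,xs=np.mgrid[30:160,190:325]
hs=cv2.cvtColor(im,cv2.COLOR_RGB2HSV)
m=(hs[...,2]>205)
pts=[]
for y in range(30,160):
  for x in range(190,325):
    if m[y,x]:
      p=onplane(w,x,y,.054,True); rr=np.hypot(*(p-hub)[:2])
      if .066<rr<.092: pts.append(p[:2])
pts=np.array(pts); an=np.arctan2(*(pts-hub[:2]).T[::-1]); rr=np.linalg.norm(pts-hub[:2],axis=1)
k=((an+np.pi)/(2*np.pi)*36).astype(int)
e=[(j,np.percentile(rr[k==j],3),np.percentile(rr[k==j],97)) for j in range(36) if (k==j).sum()>15]
e=np.array(e); t=(e[:,0]+.5)/36*2*np.pi-np.pi; mid=(e[:,1]+e[:,2])/2
A=np.c_[np.cos(t),np.sin(t),np.ones_like(t)]; s=np.linalg.lstsq(A,mid,rcond=None)[0]; print('rim fit offset',s,len(t), e[:,1].mean(),e[:,2].mean())
c=hub[:2]+s[:2]; print('centre',c)
for n,x,y,z in(('mark',354,209,.054),('ptip',321,124,.060),('t1',362,354,.012),('t2',433,355,.012),('leg',397,229,.116)):
  p=f(x,y,z); d=p[:2]-c; print(n,p,np.hypot(*d),np.arctan2(d[1],d[0]))
tm=(f(362,354,.012)+f(433,355,.012))/2; d=tm[:2]-c; print('tail',d,np.hypot(*d),np.arctan2(d[1],d[0]), 'w',np.linalg.norm(f(362,354,.012)-f(433,355,.012)))
save('w2',im[60:235,190:340],4)
E
python3 m3.py
```

```text
hub [0.51706605 0.12268969 0.061     ]
rim fit offset [-0.00018897  0.00011655  0.07837291] 36 0.0694780694982259 0.08726775489194365
centre [0.51687707 0.12280624]
mark [0.48234099 0.0502432  0.054     ] 0.08036253371093609 -2.0150162181065925
ptip [0.43262324 0.13777325 0.06      ] 0.08557289644782813 2.9657848317151694
t1 [ 0.51629245 -0.13678539  0.012     ] 0.25959228981888655 -1.5730484002302312
t2 [ 0.60739165 -0.1229028   0.012     ] 0.2618507655201408 -1.2178411091547339
leg [0.53120031 0.04427711 0.116     ] 0.07982468623983044 -1.3903856432743082
tail [ 0.04496498 -0.25265034] 0.256620425822157 -1.3946673260138944 w 0.09215090274767967
```

View pics/w2.png

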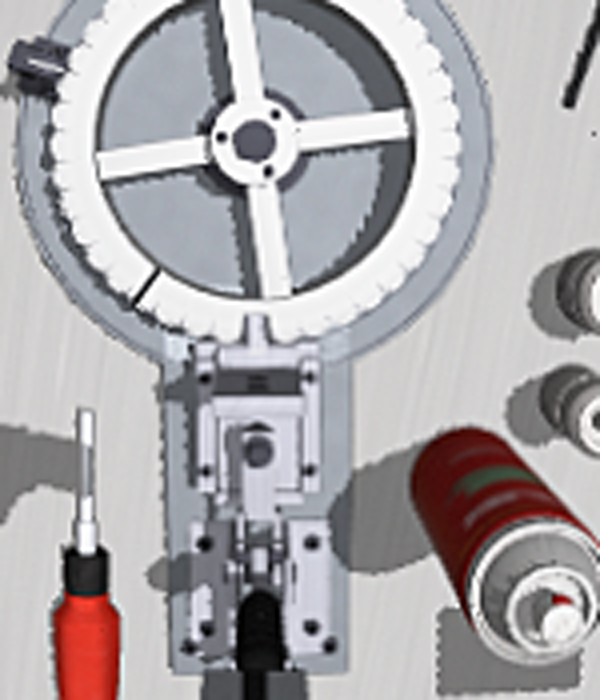

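```bash
sed -i 's/^HUB=.*/HUB=np.array([.517,.1222]); YAW=-1.39/' h.py; python3 -c "
from h import *
for z in(.25,.156): D(fx(.156,0,z),YAW+np.pi)
"
```

```text
delta [-69.5   3.4 149. ] [-0.001 -0.    -0.011]
delta [-69.5   3.5 243. ] [-0.001 -0.    -0.011]
```

>>> {"op": "step_arm", "data": {"moves": [[-35, 3.5, 50, 0, 0, 0.011, 0], [-69.5, 3.5, 100, 0, 0, 0.011, 0], [-69.5, 3.5, 150, 0, 0, 0.011, 0], [-69.5, 3.5, 200, 0, 0, 0.011, 0], [-69.5, 3.5, 243, 0, 0, 0.011, 0], [-69.5, 3.5, 243, 0, 0, 0.011, 0]]}}

```text
clock: 2.35
tcp_pos: [0.541, -0.0292, 0.1512]
orientation: [-2.03, -2.388, 0.011]
contact_force: [-1.2, 0.6, 0.2]
grip_width: -0.0
gripper_force: 0.0
```

```bash
python3 -c "
from h import *
import pickle
D(fx(.156,0,.156),YAW+np.pi); print(r.get_obs()['contact_force'])
w=grab('wrist'); save('w3',np.hstack([w['image'][110:260,180:330]]),4)
a=grab('scene'); save('s3',a['image'][130:260,170:370],4)
"
```

```text
delta [-2.7  3.6 -4.9] [-0.01  -0.001 -0.019]
[-1.19955944  0.59439864  0.18361222]
```

View pics/w3.png

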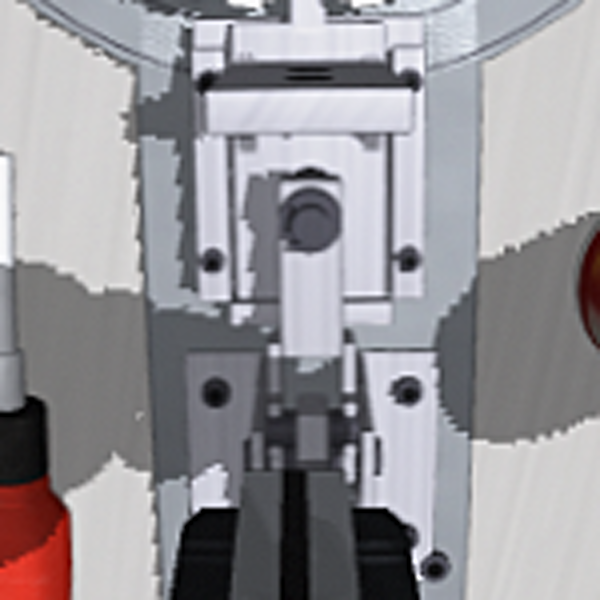

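The leg's top strip is at crop (310,110), the clamp arm at (312,250), and the fingers' centre is near x=295, slightly to the left. I'll let the arm settle before pushing.

>>> {"op": "step_arm", "data": {"moves": [[0, 0, 0, 0, 0, 0, 0], [0, 0, 0, 0, 0, 0, 0]]}}

```text
clock: 2.65
tcp_pos: [0.5476, -0.031, 0.159]
orientation: [2.035, 2.39, 0.005]
contact_force: [-0.1, -0.6, 0.0]
grip_width: -0.0003
gripper_force: 0.0
```

```bash
python3 -c "
from h import *
D(fx(.156,0,.156),YAW+np.pi); print(r.get_obs()['contact_force'])
"
```

```text
delta [ 0.2 -2.5  3. ] [ 0.004 -0.    -0.021]
[-0.13309995 -0.59575751  0.04969087]
```

>>> {"op": "step_arm", "data": {"moves": [[-6, -1, 0, 0, 0, -0.01, 0], [-12, -1, 0, 0, 0, -0.01, 0], [-18, -1, 0.5, 0, 0, -0.01, 0], [-24, -1, 1, 0, 0, -0.01, 0], [-30, -1, 2, 0, 0, -0.01, 0], [-37, -1, 3, 0, 0, -0.01, 0], [-43, -1, 4.5, 0, 0, -0.01, 0], [-48, -1, 6, 0, 0, -0.01, 0]]}}

```text
clock: 3.45
tcp_pos: [0.5528, -0.0802, 0.1507]
orientation: [2.026, 2.4, 0.0]
contact_force: [-0.4, -0.8, 4.8]
grip_width: 0.0001
gripper_force: 2.2
```

```bash
python3 -c "
from h import *
D(fx(.204,0,.150),YAW+np.pi); print(r.get_obs()['contact_force'])
w=grab('wrist'); save('w4',np.hstack([w['image'][110:260,180:330]]),2)
a=grab('scene'); save('s4',a['image'][130:260,170:370],4)
"
```

```text
delta [1.6 1.2 0.7] [ 0.001  0.001 -0.012]
[-0.38770459 -0.75462017  4.77505301]
```

View pics/s4.png

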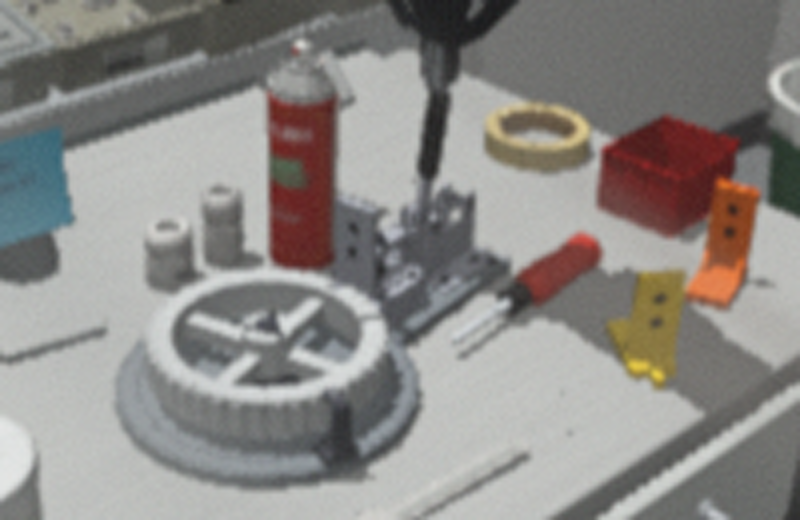

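The handle top, under the fingers at (435,100), leans slightly back. Contact is good and the force is small.

>>> {"op": "step_arm", "data": {"moves": [[-11, 1, 4, 0, 0, -0.01, 0], [-21, 1, 9, 0, 0, -0.01, 0], [-31, 1, 15, 0, 0, -0.01, 0], [-40, 1, 22.5, 0, 0, -0.01, 0], [-48.5, 1, 30.5, 0, 0, -0.01, 0], [-56, 1, 39.5, 0, 0, -0.01, 0], [-62, 1, 49, 0, 0, -0.01, 0], [-66.5, 1, 56.5, 0, 0, -0.01, 0]]}}

```text
clock: 4.35
tcp_pos: [0.564, -0.1438, 0.0928]
orientation: [-2.012, -2.411, 0.0]
contact_force: [-0.7, 0.1, 0.6]
grip_width: 0.0
gripper_force: 0.5
```

```bash
python3 -c "
from h import *
D(fx(.2705,0,.0935),YAW+np.pi); print(r.get_obs()['contact_force'])
b=grab('top'); a=grab('scene'); C=cloud(a)
for n,f in(('top',b),('scene',a)):
  C=cloud(f); d=C[...,:2]-HUB; u=np.array([np.cos(YAW),np.sin(YAW)]); X=d@u; Y=d@np.array([-u[1],u[0]])
  for lo,hi in((.12,.16),(.16,.215)):
    g=(X>lo)&(X<hi)&(abs(Y)<.03)&(C[...,2]<.2); print(n,lo,g.sum(),C[g][:,2].max() if g.any() else 0, np.median(C[g][:,2]) if g.any() else 0)
"
```

```text
delta [-0.4  1.6 -0.7] [-0.001 -0.001 -0.001]
[-0.67866365  0.1256289   0.59746868]
top 0.12 240 0.12234862338093075 0.04083092420489959
top 0.16 207 0.12938465119174167 0.03919939387014206
scene 0.12 159 0.12225895059838085 0.03779094448011113
scene 0.16 323 0.12512980820721392 0.04835348238526251
```

>>> {"op": "step_arm", "data": {"moves": [[-2, 1, 4, 0, 0, 0, 0], [-4, 1, 8, 0, 0, 0, 0], [-5.5, 1, 11, 0, 0, 0, 0], [-6.5, 1, 14, 0, 0, 0, 0], [-6.5, 1, 14, 0, 0, 0, 0], [-6.5, 1, 14, 0, 0, 0, 0]]}}

```text
clock: 5.05
tcp_pos: [0.5665, -0.1506, 0.08]
orientation: [-2.014, -2.411, 0.0]
contact_force: [0.4, 0.4, -0.4]
grip_width: -0.0002
gripper_force: 0.0
```

```bash
python3 -c "
from h import *
D(fx(.277,0,.0795),YAW+np.pi); print(r.get_obs()['contact_force'])
w=grab('wrist'); save('w5',w['image'][60:260,170:350],3); a=grab('scene'); save('s5',a['image'][130:260,170:370],3)
x=cv2.imread('pics/w5.png')[:,:]; y=cv2.imread('pics/s5.png'); y=y[:, 200:]; 
h=min(len(x),600); z=np.zeros((600,940,3),np.uint8); z[:x.shape[0],:540]=x[:600]; z[:390,540:940]=y; cv2.imwrite('pics/c5.png',cv2.resize(z,(800,511)))
"
```

```text
delta [0.3 0.3 0.5] [-0.    -0.    -0.002]
[ 0.39947326  0.39920728 -0.39133584]
```

View pics/c5.png

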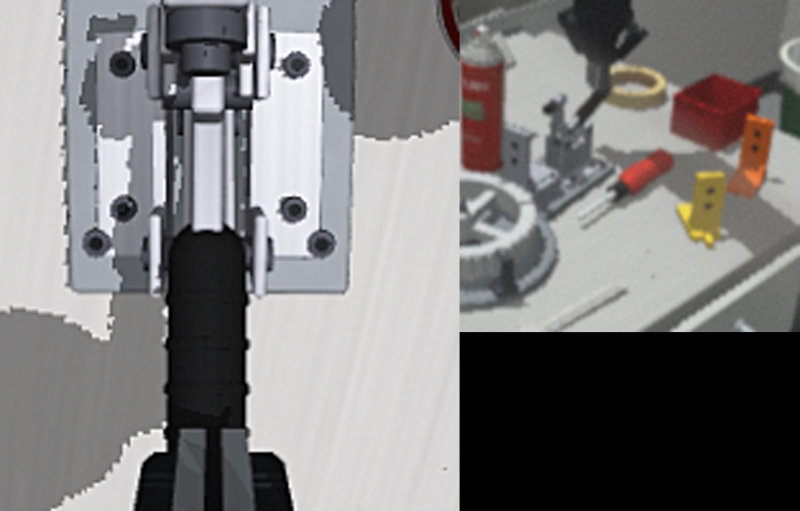

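The arm stands upright over its pivot and the handle leans well back. The force is near zero, so I'll press on until the stop shows.

>>> {"op": "step_arm", "data": {"moves": [[-1.5, 0, 4, 0, 0, 0, 0], [-3, 0, 8, 0, 0, 0, 0], [-4, 0, 11, 0, 0, 0, 0], [-4, 0, 11, 0, 0, 0, 0]]}}

```text
clock: 5.55
tcp_pos: [0.5679, -0.1549, 0.0699]
orientation: [2.014, 2.41, 0.002]
contact_force: [-3.0, 1.6, 14.0]
grip_width: -0.0002
gripper_force: 6.6
```

```bash
python3 -c "
from h import *
print(r.get_obs()['joints']);D(fx(.104,0,.29),YAW-np.pi/2);D(fx(.104,0,.29),YAW+np.pi/2)"
```

```text
[-0.25285596  0.55841742  0.55478584  1.90990239 -0.40709445  0.78528071
  0.70530931]
delta [ 177.8   -0.4 -220. ] [ 1.000e-03  0.000e+00 -1.573e+00]
delta [ 177.8   -0.4 -220. ] [ 0.000e+00 -1.000e-03  1.569e+00]
```

>>> {"op": "step_arm", "data": {"moves": [[0, 0, -40, 0, 0, 0, 0], [30, 0, -90, 0, 0, -0.15, 0], [60, 0, -130, 0, 0, -0.3, 0], [90, 0, -160, 0, 0, -0.45, 30], [120, 0, -190, 0, 0, -0.6, 30], [150, 0, -220, 0, 0, -0.75, 30], [178, 0, -220, 0, 0, -0.9, 30], [178, 0, -220, 0, 0, -1.05, 30]]}}

```text
clock: 6.35
tcp_pos: [0.5354, 0.0256, 0.2897]
orientation: [0.514, 3.099, 0.004]
contact_force: [0.2, 0.1, -0.1]
grip_width: 0.0299
gripper_force: 0.0
```

```bash
python3 -c "
from h import *
print(r.get_obs()['joints']);D(fx(.104,0,.29),YAW-np.pi/2)"
```

```text
[-0.53019501  0.17502716  0.42613551  1.80709348 -0.08088535  1.17465551
  1.16340928]
delta [-2.1 -5.3 -0.3] [ 0.003  0.001 -0.51 ]
```

>>> {"op": "step_arm", "data": {"moves": [[0, 0, 0, 0, 0, -0.15, 36], [0, 0, 0, 0, 0, -0.3, 36], [0, 0, 0, 0, 0, -0.45, 36], [-1, -2, 0, 0, 0, -0.515, 36], [-1, -2, 0, 0, 0, -0.515, 36], [-1, -2, 0, 0, 0, -0.515, 36]]}}

```text
clock: 6.95
tcp_pos: [0.5357, 0.0182, 0.2887]
orientation: [0.268, -3.13, -0.0]
contact_force: [0.1, 0.1, 0.7]
grip_width: 0.0358
gripper_force: 0.0
```

```bash
python3 -c "
from h import *
import pickle
print(r.get_obs()['joints']);D(fx(.104,0,.29),YAW-np.pi/2)
w=grab('wrist'); pickle.dump(w,open('w6.pkl','wb')); print(-w['R'].T@w['t']); save('w6',w['image'],1.56)"
```

```text
[-0.4727353   0.17540991  0.37360071  1.80451879 -0.06917114  1.17502084
  1.66405618]
delta [-0.3  1.7 -1.3] [ 0.    -0.001 -0.01 ]
[0.46598676 0.00629768 0.45438663]
```

View pics/w6.png

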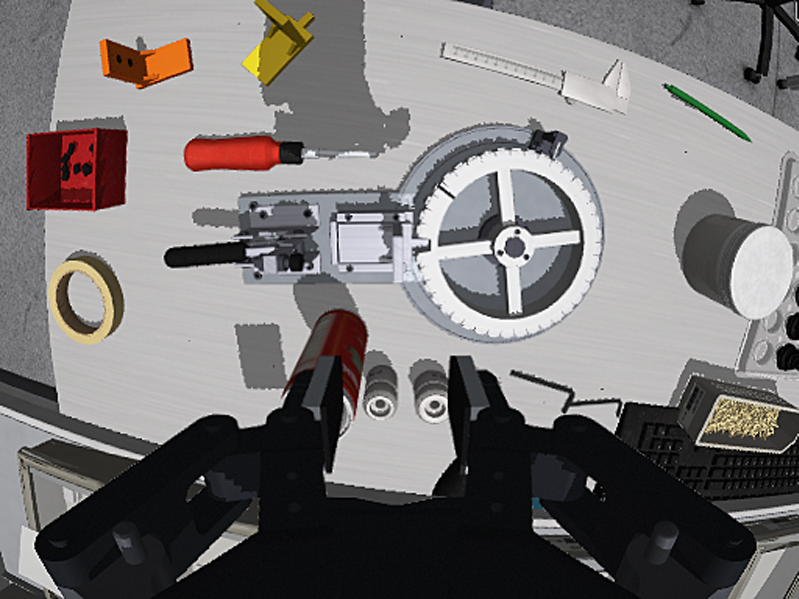

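The wrist view shows the clamp open, with the handle laid back at (200,256), the arm upright at (295,262), the bracket leg at (402,247), the engraved line at (447,190), the pointer at (548,143) and the bin at (77,170). My picture quota is now used, so from here I measure by depth.

```bash
cat >> h.py <<'E'
def wcloud(w):
    K=w['mtx']; Dp=w['depth']; v,u=np.mgrid[:Dp.shape[0],:Dp.shape[1]]
    x=(u-K[0,2])/K[0,0]; y=(v-K[1,2])/K[1,1]; th=np.hypot(x,y)+1e-12; t=np.tan(np.minimum(th,1.5))/th
    P=np.stack([x*t*Dp,y*t*Dp,Dp],-1); return (P-w['t'])@w['R']
def F(P):
    d=P[...,:2]-HUB; c,s=np.cos(YAW),np.sin(YAW); return np.stack([d[...,0]*c+d[...,1]*s,-d[...,0]*s+d[...,1]*c,P[...,2]],-1)
E
cat > m6.py <<'E'
from h import *
import pickle
w=pickle.load(open('w6.pkl','rb')); C=wcloud(w); G=F(C)
g=(abs(G[...,0]-.104)<.03)&(abs(G[...,1])<.035)&(G[...,2]>.06)&(w['depth']>0)
Q=G[g]; print(g.sum(),Q.min(0),Q.max(0))
for lo in np.arange(.06,.125,.01):
    q=Q[(Q[:,2]>=lo)&(Q[:,2]<lo+.01)]
    if len(q): print(round(lo,3),len(q),q.min(0).round(4),q.max(0).round(4),np.median(q,0).round(4))
t=Q[Q[:,2]>.108]; p=np.polyfit(t[:,1],t[:,0],1); print('top x=f(y)',p)
g=(abs(G[...,0]-.19)<.04)&(abs(G[...,1])<.03)&(G[...,2]>.1); print('arm',G[g].max(0),np.median(G[g],0))
g=(abs(G[...,0]-.28)<.05)&(abs(G[...,1])<.03)&(G[...,2]>.06); print('handle',G[g].max(0))
# rim/hub check
K=(np.hypot(G[...,0],G[...,1])<.025)&(G[...,2]>.055)&(G[...,2]<.07); print('hub',np.median(G[K],0),K.sum())
K=(abs(G[...,2]-.054)<.004)&(abs(np.hypot(G[...,0],G[...,1])-.079)<.015); q=G[K]
from scipy.optimize import least_squares
print('rim c',least_squares(lambda p:np.hypot(q[:,0]-p[0],q[:,1]-p[1])-.0785,[0,0],loss='soft_l1',f_scale=.005).x,np.median(q[:,2]))
# bin
hsv=cv2.cvtColor(w['image'],cv2.COLOR_RGB2HSV); red=((hsv[...,0]<8)|(hsv[...,0]>172))&(hsv[...,1]>120)
u=np.arange(512)[None]*np.ones((384,1)); m=red&(u<90)
q=C[m&(C[...,2]>.05)&(C[...,2]<.075)]; print('binrim',len(q),q[:,:2].min(0),q[:,:2].max(0),np.median(q[:,2])); print(cv2.minAreaRect(q[:,:2].astype(np.float32)*1000))
q=C[m&(C[...,2]<.02)];print('low',len(q),np.percentile(q,[5,50,95],axis=0))
E
python3 m6.py
```

```text
20485 [ 0.07400693 -0.02163749  0.0646868 ] [0.13399461 0.01623827 0.41731274]
0.06 6 [ 0.0999 -0.0182  0.0647] [ 0.1064 -0.0177  0.0687] [ 0.1032 -0.0181  0.0678]
0.07 7 [ 0.0988 -0.018   0.0757] [ 0.1064 -0.017   0.079 ] [ 0.1026 -0.0179  0.076 ]
0.08 7 [ 0.099  -0.0181  0.0841] [ 0.1064 -0.0172  0.089 ] [ 0.1026 -0.0179  0.085 ]
0.09 2 [ 0.1003 -0.0188  0.0946] [ 0.1063 -0.018   0.0991] [ 0.1033 -0.0184  0.0968]
0.1 9 [ 0.0993 -0.0191  0.101 ] [ 0.1063 -0.019   0.1097] [ 0.1039 -0.019   0.1086]
0.11 210 [ 0.0994 -0.0193  0.1104] [0.1066 0.0162 0.1177] [ 0.103  -0.0015  0.1145]
top x=f(y) [-0.1669526   0.10227954]
arm [0.21219069 0.01259103 0.41558889] [ 0.15647658 -0.00969791  0.39570208]
handle [0.30536594 0.01436929 0.09857724]
hub [ 0.00055653 -0.00014179  0.05723861] 538
rim c [-0.00040679 -0.000334  ] 0.05267576562278825
binrim 620 [ 0.37859305 -0.38711034] [ 0.55024539 -0.26848166] 0.05782489317589186
((464.50439453125, -326.3659973144531), (162.32431030273438, 124.32571411132812), 4.911702632904053)
low 1326 [[ 0.47007748 -0.38257961 -0.00086571]
 [ 0.5064404  -0.35324428  0.00171587]
 [ 0.54409358 -0.28346589  0.01812619]]
```

>>> {"op": "step_arm", "data": {"moves": [[0.5, 2, 40, 0, 0, -0.008, 36], [0.5, 2, 80, 0, 0, -0.008, 36], [0.5, 2, 115, 0, 0, -0.008, 36], [0.5, 2, 140, 0, 0, -0.008, 36], [0.5, 2, 150, 0, 0, -0.008, 36], [0.5, 2, 150, 0, 0, -0.008, 36], [0.5, 2, 150, 0, 0, -0.008, 36], [0.5, 2, 150, 0, 0, -0.008, 36]]}}

```text
clock: 7.8
tcp_pos: [0.5363, 0.0203, 0.1406]
orientation: [-0.283, 3.126, 0.001]
contact_force: [-0.2, 0.2, -0.3]
grip_width: 0.036
gripper_force: 0.0
```

```bash
python3 -c "
from h import *
D(fx(.103,-.0015,.082),YAW-np.pi/2);print(r.get_obs()['contact_force'])"
```

```text
delta [ 2.3  0.7 58.6] [0.    0.003 0.   ]
[-0.23227092  0.17093164 -0.28235145]
```

>>> {"op": "step_arm", "data": {"moves": [[2, 0.5, 20, 0, 0, 0, 36], [2, 0.5, 40, 0, 0, 0, 36], [2, 0.5, 55, 0, 0, 0, 36], [2, 0.5, 58, 0, 0, 0, 36], [2, 0.5, 58, 0, 0, 0, 20], [2, 0.5, 58, 0, 0, 0, 20], [2, 0.5, 58, 0, 0, 0, 2], [2, 0.5, 58, 0, 0, 0, 2]], "grip_force": 40}}

```text
clock: 8.6
tcp_pos: [0.534, 0.0201, 0.0822]
orientation: [-0.284, 3.127, -0.0]
contact_force: [0.0, -2.3, 5.6]
grip_width: 0.0065
gripper_force: 41.9
```

>>> {"op": "step_arm", "data": {"moves": [[0, 0, 0, 0, 0, 0, 2], [0, 0, 0, 0, 0, 0, 2], [0, 0, 0, 0, 0, 0, 2]], "grip_force": 40}}

```text
clock: 8.9
tcp_pos: [0.5341, 0.02, 0.0822]
orientation: [-0.283, 3.127, 0.0]
contact_force: [-0.4, -1.3, 6.9]
grip_width: 0.0068
gripper_force: 42.0
```

```bash
python3 -c "
from h import *
o=r.get_obs(); D(fx(.103,-.0015,.082),YAW-np.pi/2);print(o['contact_force'],o['grip_width'],F(o['tcp_pos']))"
```

```text
delta [-0.1  0.6  0.2] [-0.     0.002 -0.   ]
[-0.41260389 -1.2943832   6.90637139] 0.006824554940510243 [ 0.10358231 -0.00156746  0.08220883]
```

>>> {"op": "step_arm", "data": {"moves": [[0, 0, -5, 0, 0, 0, 2], [0, 0, -10, 0, 0, 0, 2], [0, 0, -15, 0, 0, 0, 2], [0, 0, -20, 0, 0, 0, 2], [0, 0, -25, 0, 0, 0, 2], [0, 0, -32, 0, 0, 0, 2], [0, 0, -40, 0, 0, 0, 2], [0, 0, -50, 0, 0, 0, 2]], "grip_force": 60}}

```text
clock: 9.7
tcp_pos: [0.5328, 0.0203, 0.1316]
orientation: [0.284, -3.128, 0.0]
contact_force: [0.4, -0.3, -1.7]
grip_width: 0.006
gripper_force: 61.3
```

```bash
python3 -c "
from h import *
o=r.get_obs(); print(o['contact_force'],o['grip_width'],F(o['tcp_pos']));D([.515,-.25,.24],YAW-np.pi/2);D([.515,-.25,.24],-np.pi)
w=grab('wrist');G=F(wcloud(w));
g=(abs(G[...,0]-.135)<.02)&(abs(G[...,1])<.03)&(G[...,2]<.2); print('seat z',np.median(G[g][:,2]),np.histogram(G[g][:,2],[0,.02,.034,.045,.06,.08,.1,.12,.2]))
"
```

```text
[ 0.36129119 -0.34028388 -1.70087892] 0.0059566595298417915 [ 0.10308812 -0.00277079  0.13162305]
delta [  66.3 -262.7 -108.3] [-0. -0.  0.]
delta [  66.3 -262.7 -108.3] [-0.    -0.     0.181]
seat z 0.08767601362283518 (array([ 111,  615,  379,    0,   46, 2502,    0,  350]), array([0.   , 0.02 , 0.034, 0.045, 0.06 , 0.08 , 0.1  , 0.12 , 0.2  ]))
```

>>> {"op": "step_arm", "data": {"moves": [[0, 0, -35, 0, 0, 0, 2], [0, 0, -75, 0, 0, 0, 2], [0, 0, -108, 0, 0, 0, 2], [12, -40, -108, 0, 0, 0, 2], [24, -80, -108, 0, 0, 0, 2], [34, -120, -108, 0, 0, 0, 2], [43, -160, -108, 0, 0, 0.05, 2], [52, -200, -108, 0, 0, 0.1, 2]]}}

```text
clock: 10.55
tcp_pos: [0.5176, -0.1873, 0.2395]
orientation: [-0.125, 3.138, 0.0]
contact_force: [1.2, 0.8, -1.4]
grip_width: 0.0061
gripper_force: 61.3
```

>>> {"op": "step_arm", "data": {"moves": [[7, -31, 0, 0, 0, 0, 2], [15, -60, 0, 0, 0, 0, 2], [15, -60, 0, 0, 0, 0, 2], [15, -60, 0, 0, 0, 0, 2], [15, -60, 0, 0, 0, 0, 2], [15, -60, 0, 0, 0, 0, 2]]}}

```text
clock: 11.15
tcp_pos: [0.5083, -0.2454, 0.239]
orientation: [-0.131, 3.139, 0.001]
contact_force: [-0.1, -0.2, -0.9]
grip_width: 0.0058
gripper_force: 61.3
```

```bash
cat > m7.py <<'E'
from h import *
import pickle
o=r.get_obs(); print(o['tcp_pos'],o['orientation'],o['contact_force'],o['grip_width'],o['joints'][6])
w=grab('wrist'); b=grab('top'); pickle.dump((w,b),open('w7.pkl','wb'))
C=wcloud(w)
hsv=cv2.cvtColor(w['image'],cv2.COLOR_RGB2HSV); red=((hsv[...,0]<8)|(hsv[...,0]>172))&(hsv[...,1]>120)
near=(C[...,0]>.44)&(C[...,0]<.57)&(C[...,1]>-.42)&(C[...,1]<-.26)
m=red&near
print('z hist',np.histogram(C[m][:,2],np.arange(-.005,.08,.01)))
q=C[m&(C[...,2]>.056)&(C[...,2]<.07)]; print('rim',len(q),np.median(q[:,2]))
print(cv2.minAreaRect(q[:,:2].astype(np.float32)*1000))
q=q[:,:2]*1000
# edges: for each side take outermost 
for nm,ax,sg in(('x+',0,1),('x-',0,-1),('y+',1,1),('y-',1,-1)):
    e=np.percentile(sg*q[:,ax],98)-5; s=q[sg*q[:,ax]>e]; oth=1-ax; 
    p=np.polyfit(s[:,oth],s[:,ax],1) if len(s)>5 else None; print(nm,len(s),sg*(e+5),p, s[:,oth].min(),s[:,oth].max())
q=C[m&(C[...,2]<.008)]; print('floor',len(q),cv2.minAreaRect(q[:,:2].astype(np.float32)*1000),np.median(q,0))
# bracket: grey pts below TCP
t=o['tcp_pos']; g=(np.abs(C[...,0]-t[0])<.06)&(abs(C[...,1]-t[1])<.09)&(C[...,2]>t[2]-.08)&(C[...,2]<t[2]-.01); q=C[g]
print('bracket',len(q),(q.min(0)-t).round(4),(q.max(0)-t).round(4))
f=q[q[:,2]<t[2]-.035]; print('foot',len(f),cv2.minAreaRect(((f-t)[:,:2]*1000).astype(np.float32)),np.median(f[:,2])-t[2])
E
python3 m7.py
```

```text
[ 0.508297   -0.24537178  0.23902548] [-1.31018605e-01  3.13876046e+00  9.77352476e-04] [-0.13024291 -0.24429244 -0.88324251] 0.005816111401739025 2.15465729634289
z hist (array([2614,  313,  240,  250,  292,  241,  698,    0]), array([-0.005,  0.005,  0.015,  0.025,  0.035,  0.045,  0.055,  0.065,
        0.075]))
rim 663 0.06019286526260722
((505.0340270996094, -333.9909362792969), (81.73465728759766, 102.52435302734375), 4.910284519195557)
x+ 116 547.9958174134555 [-5.03307535e-02  5.28373659e+02] -381.05291761191387 -331.8045230868379
x- 116 462.35511736545834 [-5.56678355e-02  4.46602531e+02] -361.3969528701552 -286.71885893523927
y+ 157 -282.81206177753046 [ 6.92140910e-02 -3.19510159e+02] 460.90446042278677 525.228669715429
y- 178 -385.6536999868189 [ 4.99154541e-02 -4.07898191e+02] 468.06126245121624 549.713197729198
floor 2716 ((506.2554626464844, -347.1851806640625), (80.56918334960938, 125.06936645507812), 4.340510845184326) [ 0.50780422 -0.33898224  0.00066171]
bracket 4049 [-0.0184 -0.0545 -0.0535] [ 0.0233  0.0277 -0.01  ]
foot 3835 ((1.7785720825195312, -13.140697479248047), (36.99191665649414, 81.29283905029297), 5.021986961364746) -0.04373912171332944
```

```bash
python3 -c "
from h import *
D([.5032,-.3209,.14],-3.077)"
```

```text
delta [ 11.2 -74.5  99. ] [0.    0.    0.018]
```

>>> {"op": "step_arm", "data": {"moves": [[4, -25, 0, 0, 0, 0.018, 2], [7, -50, 0, 0, 0, 0.018, 2], [11, -74.5, 20, 0, 0, 0.018, 2], [11, -74.5, 50, 0, 0, 0.018, 2], [11, -74.5, 80, 0, 0, 0.018, 2], [11, -74.5, 99, 0, 0, 0.018, 2], [11, -74.5, 99, 0, 0, 0.018, 2], [11, -74.5, 99, 0, 0, 0.018, 2]]}}

```text
clock: 12.05
tcp_pos: [0.5033, -0.3218, 0.1405]
orientation: [-0.1, 3.14, -0.0]
contact_force: [0.2, -1.5, -0.8]
grip_width: 0.0058
gripper_force: 61.3
```

>>> {"op": "step_arm", "data": {"moves": [[0, 0, 0, 0, 0, 0, 2], [0, 0, 0, 0, 0, 0, 2]]}}

```text
clock: 12.25
tcp_pos: [0.5038, -0.3223, 0.1415]
orientation: [-0.099, 3.138, -0.002]
contact_force: [-0.0, 0.2, -1.8]
grip_width: 0.0058
gripper_force: 61.3
```

```bash
cat > m8.py <<'E'
exec(open('m7.py').read().split('# bracket')[0])
t=o['tcp_pos']; g=(np.abs(C[...,0]-t[0])<.06)&(abs(C[...,1]-t[1])<.09)&(C[...,2]>t[2]-.065)&(C[...,2]<t[2]-.035)&~red; f=C[g]
print('foot',len(f),cv2.minAreaRect(((f)[:,:2]*1000).astype(np.float32)),np.median(f[:,2])-t[2])
D([.5032,-.3209,.056],-3.077)
E
python3 m8.py
```

```text
[ 0.50380938 -0.32232474  0.14148322] [-9.94539957e-02  3.13770162e+00 -1.52175067e-03] [-0.00296698  0.17719971 -1.80208209] 0.005774988938513425 2.351828345045599
z hist (array([2441,  397,  278,  344,  360,  577, 1208,    0]), array([-0.005,  0.005,  0.015,  0.025,  0.035,  0.045,  0.055,  0.065,
        0.075]))
rim 1136 0.06021792761464677
((505.24029541015625, -334.1393737792969), (82.03571319580078, 101.57740783691406), 4.3166680335998535)
x+ 179 547.6817593407687 [-4.03110632e-02  5.31996596e+02] -381.2367487201582 -292.0926028247038
x- 250 462.43550931385926 [-5.17751117e-02  4.48140578e+02] -372.8135729852712 -286.5001251163908
y+ 333 -282.2115494965971 [ 4.69146201e-02 -3.08839882e+02] 460.940961996711 542.2490589509542
y- 184 -386.0898736087476 [ 5.58666011e-02 -4.11162082e+02] 467.9035904804287 549.6646805897497
floor 2556 ((504.1094970703125, -327.8006591796875), (80.63841247558594, 108.00092315673828), 4.280063152313232) [ 0.4919546  -0.32976821  0.00071066]
foot 3870 ((505.3727722167969, -335.0722351074219), (36.79717254638672, 81.75707244873047), 3.931501865386963) -0.04375361403674234
delta [ 0.4  1.3 85.1] [-0.001  0.002 -0.001]
```

>>> {"op": "step_arm", "data": {"moves": [[0, 1, 20, 0, 0, 0, 2], [0, 1, 40, 0, 0, 0, 2], [0, 1, 55, 0, 0, 0, 2], [0, 1, 68, 0, 0, 0, 2], [0, 1, 77, 0, 0, 0, 2], [0, 1, 82, 0, 0, 0, 2], [0, 1, 84, 0, 0, 0, 2], [0, 1, 84, 0, 0, 0, 2]]}}

```text
clock: 13.15
tcp_pos: [0.503, -0.3211, 0.0562]
orientation: [-0.099, 3.14, -0.0]
contact_force: [-0.1, 0.7, -1.7]
grip_width: 0.0056
gripper_force: 61.3
```

>>> {"op": "step_arm", "data": {"moves": [[0, 0, 0, 0, 0, 0, 2], [0, 0, 0.5, 0, 0, 0, 2], [0, 0, 0.5, 0, 0, 0, 2]]}}

```text
clock: 13.45
tcp_pos: [0.503, -0.321, 0.0558]
orientation: [-0.099, 3.14, -0.0]
contact_force: [0.6, 0.1, -1.5]
grip_width: 0.0062
gripper_force: 61.3
```

>>> {"op": "step_arm", "data": {"moves": [[0, 0, 0.7, 0, 0, 0, 2], [0, 0, 1.4, 0, 0, 0, 2], [0, 0, 1.4, 0, 0, 0, 2], [0, 0, 1.4, 0, 0, 0, 2]]}}

```text
clock: 13.85
tcp_pos: [0.5029, -0.3211, 0.0543]
orientation: [-0.099, 3.14, -0.0]
contact_force: [-1.0, -0.5, 0.7]
grip_width: 0.0058
gripper_force: 61.6
```

>>> {"op": "step_arm", "data": {"moves": [[0, 0, 0.5, 0, 0, 0, 2], [0, 0, 0.5, 0, 0, 0, 8], [0, 0, 0.5, 0, 0, 0, 12], [0, 0, 0.5, 0, 0, 0, 18], [0, 0, 0.5, 0, 0, 0, 20], [0, 0, 0.5, 0, 0, 0, 20], [0, 0, -10, 0, 0, 0, 20], [0, 0, -20, 0, 0, 0, 20]], "grip_force": 20}}

```text
clock: 14.65
tcp_pos: [0.5027, -0.321, 0.0748]
orientation: [0.099, -3.14, -0.0]
contact_force: [0.9, -0.3, -0.5]
grip_width: 0.0203
gripper_force: 0.0
```

>>> {"op": "step_arm", "data": {"moves": [[0, 0, -20, 0, 0, 0, 20], [0, 0, -50, 0, 0, 0, 20], [0, 0, -90, 0, 0, 0, 20], [0, 0, -120, 0, 0, 0, 20], [0, 0, -120, 0, 0, 0, 20], [0, 0, -120, 0, 0, 0, 20]]}}

```text
clock: 15.25
tcp_pos: [0.5033, -0.3212, 0.1956]
orientation: [-0.099, 3.138, -0.001]
contact_force: [0.1, 0.7, 0.1]
grip_width: 0.0198
gripper_force: 0.0
```

```bash
cat > m9.py <<'E'
exec(open('m7.py').read().split('# bracket')[0])
g=near&~red&(C[...,2]>.005)&(C[...,2]<.1)&(abs(C[...,0]-.505)<.03)&(abs(C[...,1]+.334)<.043)
f=C[g]; print('z hist',np.histogram(f[:,2],[.005,.009,.011,.015,.03,.06,.08,.085,.09,.1]))
t=f[f[:,2]>.075]; print('leg top',len(t),t.min(0),t.max(0),cv2.minAreaRect((t[:,:2]*1000).astype(np.float32)))
t=f[(f[:,2]<.018)]; print('foot',len(t),cv2.minAreaRect((t[:,:2]*1000).astype(np.float32)),np.median(t,0))
A=np.c_[t[:,:2],np.ones(len(t))]; print('foot plane',np.linalg.lstsq(A,t[:,2],rcond=None)[0])
D([.52,-.15,.25],1.752)
E
python3 m9.py
```

```text
[ 0.50329156 -0.32118283  0.1955768 ] [-9.90903266e-02  3.13756024e+00 -1.09163735e-03] [0.05516107 0.73502642 0.1033376 ] 0.01979724987148551 2.3173439605930866
z hist (array([2256,  378,  401,  448,  478,  530, 1044,    0]), array([-0.005,  0.005,  0.015,  0.025,  0.035,  0.045,  0.055,  0.065,
        0.075]))
rim 991 0.06031494633333377
((504.876953125, -333.92724609375), (82.03678894042969, 101.00476837158203), 4.340808868408203)
x+ 207 547.4774813810923 [-5.65444758e-02  5.25750593e+02] -380.5367243453463 -296.6767315152043
x- 181 462.4783801221665 [-4.83949124e-02  4.49120170e+02] -379.15667196307686 -286.6234271545539
y+ 224 -282.5769828381416 [ 5.19779980e-02 -3.11379702e+02] 460.1863415114915 542.1168610254974
y- 217 -385.5834491276447 [ 5.61130833e-02 -4.11055392e+02] 468.03372458774635 541.9333473029278
floor 2368 ((515.9130859375, -333.20281982421875), (103.46289825439453, 116.50348663330078), 4.223207473754883) [ 0.51467286 -0.33360469  0.00069262]
z hist (array([ 137, 1018,  460,   87,   38,   25,   12,  289,    0]), array([0.005, 0.009, 0.011, 0.015, 0.03 , 0.06 , 0.08 , 0.085, 0.09 ,
       0.1  ]))
leg top 308 [ 0.48542342 -0.3249507   0.07534036] [ 0.52171162 -0.31587985  0.08849342] ((503.5171203613281, -320.3984375), (36.14914321899414, 6.8261799812316895), 3.68182110786438)
foot 1643 ((499.1199645996094, -334.08428955078125), (44.581119537353516, 81.29676055908203), 3.665578603744507) [ 0.50332113 -0.34169383  0.01048366]
foot plane [ 0.01629635 -0.00559683  0.00041919]
delta [-28.4 169.  -56.3] [-0.000e+00 -1.000e-03  1.453e+00]
```

The bracket stands level in the bin: foot top at z=10.5 mm, leg top at about 88 mm, all inside the walls. On to the pulley.

```bash
python3 -c "
from h import *
D([.54,.06,.26],-2.80)"
```

```text
delta [-61.6 377.4 -66.1] [ 0.001 -0.001 -0.278]
```

>>> {"op": "step_arm", "data": {"moves": [[0, 0, -40, 0, 0, 0, 20], [-8, 45, -66, 0, 0, -0.1, 0], [-16, 95, -66, 0, 0, -0.2, 0], [-24, 145, -66, 0, 0, -0.278, 0], [-32, 195, -66, 0, 0, -0.278, 0], [-40, 245, -66, 0, 0, -0.278, 0], [-48, 295, -66, 0, 0, -0.278, 0], [-56, 345, -66, 0, 0, -0.278, 0]]}}

```text
clock: 16.15
tcp_pos: [0.5355, 0.0228, 0.2591]
orientation: [0.533, -3.094, 0.0]
contact_force: [1.0, 0.0, 0.7]
grip_width: 0.0001
gripper_force: 0.0
```

>>> {"op": "step_arm", "data": {"moves": [[-10, 34, 0, 0, 0, 0, 0], [-10, 34, 0, 0, 0, 0, 0], [-10, 34, 0, 0, 0, 0, 0], [-10, 34, 0, 0, 0, 0, 0]]}}

```text
clock: 16.55
tcp_pos: [0.5341, 0.0546, 0.2595]
orientation: [0.53, -3.095, 0.001]
contact_force: [0.2, -0.1, 0.3]
grip_width: -0.0001
gripper_force: 0.0
```

```bash
cat > m10.py <<'E'
from h import *
import pickle,sys
def fproj(w,P):
    p=w['R']@np.asarray(P)+w['t']; th=np.arctan2(np.hypot(p[0],p[1]),p[2]); k=th/np.hypot(p[0],p[1])
    return w['mtx'][0,0]*p[0]*k+w['mtx'][0,2], w['mtx'][1,1]*p[1]*k+w['mtx'][1,2]
def look():
    w=grab('wrist'); g=cv2.cvtColor(w['image'],cv2.COLOR_RGB2GRAY).astype(np.float32)
    G=F(wcloud(w)); K=(abs(G[...,2]-.054)<.004)&(abs(np.hypot(G[...,0],G[...,1])-.079)<.012); C=wcloud(w)[K]
    from scipy.optimize import least_squares
    c=least_squares(lambda p:np.hypot(C[:,0]-p[0],C[:,1]-p[1])-.0785,HUB,loss='soft_l1',f_scale=.004).x
    A=np.arange(-np.pi,np.pi,.005)
    def ring(rr,z):
        m=np.array([[fproj(w,[c[0]+q*np.cos(a),c[1]+q*np.sin(a),z]) for a in A] for q in rr],np.float32)
        return cv2.remap(g,m[...,0],m[...,1],cv2.INTER_LINEAR)
    s=ring(np.arange(.074,.0845,.001),.054).mean(0)
    p=ring(np.arange(.088,.100,.001),.060).mean(0)
    return w,c,A,s,p
if __name__=='__main__':
    w,c,A,s,p=look(); pickle.dump(w,open('wl.pkl','wb')); print('c',c,'tcp',r.get_obs()['tcp_pos'])
    for n,v in(('mark',s),('ptr',p)):
        i=np.argsort(v)[:40]; print(n,'med',np.median(v),sorted([(round(A[j],3),int(v[j])) for j in i])[::2])
E
python3 m10.py
```

```text
c [0.51642639 0.12268111] tcp [0.53420671 0.05435448 0.25969177]
mark med 236.07155 [(np.float64(-2.067), 178), (np.float64(-2.057), 85), (np.float64(-2.047), 39), (np.float64(-2.037), 87), (np.float64(-2.027), 179), (np.float64(-1.467), 142), (np.float64(-1.457), 102), (np.float64(-1.447), 98), (np.float64(-1.437), 102), (np.float64(-1.427), 103), (np.float64(-1.417), 103), (np.float64(-1.407), 102), (np.float64(-1.397), 99), (np.float64(-1.387), 94), (np.float64(-1.377), 89), (np.float64(-1.367), 85), (np.float64(-1.357), 83), (np.float64(-1.347), 83), (np.float64(-1.337), 81), (np.float64(-1.327), 135)]
ptr med 174.46371 [(np.float64(-3.142), 40), (np.float64(-3.132), 43), (np.float64(-3.122), 38), (np.float64(-3.112), 38), (np.float64(-3.102), 53), (np.float64(2.983), 66), (np.float64(2.993), 51), (np.float64(3.003), 58), (np.float64(3.013), 69), (np.float64(3.023), 71), (np.float64(3.033), 72), (np.float64(3.043), 72), (np.float64(3.063), 64), (np.float64(3.073), 54), (np.float64(3.083), 51), (np.float64(3.093), 51), (np.float64(3.103), 52), (np.float64(3.113), 49), (np.float64(3.123), 41), (np.float64(3.133), 39)]
```

```bash
cat > m11.py <<'E'
from h import *
import pickle
for n in('w1','w6','wl'):
    w=pickle.load(open(n+'.pkl','rb')); C=wcloud(w); g=cv2.cvtColor(w['image'],cv2.COLOR_RGB2GRAY)
    c=np.array([.5167,.1226]); d=C[...,:2]-c; rr=np.hypot(d[...,0],d[...,1]); a=np.mod(np.arctan2(d[...,1],d[...,0]),2*np.pi)
    m=(rr>.080)&(rr<.118)&(abs(a-3.0)<.35)&(C[...,2]>.048)&(C[...,2]<.07)&(g<150)
    print(n,m.sum(),np.median(C[m],0),'cam',-w['R'].T@w['t'])
    for lo in np.arange(.082,.116,.004):
        k=m&(rr>=lo)&(rr<lo+.004)
        if k.sum()>2: print('  r%.3f n%d a %.3f..%.3f mid %.3f med %.3f z %.3f'%(lo,k.sum(),a[k].min(),a[k].max(),(a[k].min()+a[k].max())/2,np.median(a[k]),np.median(C[k][:,2])))
E
python3 m11.py
```

```text
w1 76 [0.41642802 0.14304758 0.05828182] cam [0.51916878 0.10507641 0.56513358]
  r0.086 n5 a 2.889..2.968 mid 2.928 med 2.943 z 0.058
  r0.090 n12 a 2.886..2.984 mid 2.935 med 2.950 z 0.059
  r0.094 n9 a 2.892..2.978 mid 2.935 med 2.949 z 0.058
  r0.098 n9 a 2.888..2.981 mid 2.935 med 2.949 z 0.059
  r0.102 n15 a 2.875..2.980 mid 2.928 med 2.928 z 0.059
  r0.106 n20 a 2.873..3.004 mid 2.938 med 2.941 z 0.058
  r0.110 n5 a 2.878..2.963 mid 2.921 med 2.928 z 0.058
w6 125 [0.41700454 0.14128706 0.05831722] cam [0.46598676 0.00629768 0.45438663]
  r0.086 n14 a 2.896..3.202 mid 3.049 med 2.960 z 0.057
  r0.090 n18 a 2.882..2.993 mid 2.937 med 2.951 z 0.059
  r0.094 n14 a 2.884..2.988 mid 2.936 med 2.934 z 0.058
  r0.098 n17 a 2.891..2.993 mid 2.942 med 2.956 z 0.059
  r0.102 n21 a 2.891..2.995 mid 2.943 med 2.954 z 0.058
  r0.106 n32 a 2.879..3.002 mid 2.940 med 2.951 z 0.058
  r0.110 n9 a 2.893..2.992 mid 2.943 med 2.954 z 0.058
wl 140 [0.41669436 0.14148988 0.05832165] cam [0.46744793 0.03134212 0.42522282]
  r0.082 n5 a 2.753..3.223 mid 2.988 med 2.938 z 0.052
  r0.086 n11 a 2.848..3.007 mid 2.927 med 2.955 z 0.058
  r0.090 n18 a 2.889..2.994 mid 2.941 med 2.957 z 0.059
  r0.094 n17 a 2.885..2.982 mid 2.933 med 2.920 z 0.059
  r0.098 n19 a 2.889..2.989 mid 2.939 med 2.959 z 0.059
  r0.102 n26 a 2.898..2.992 mid 2.945 med 2.942 z 0.059
  r0.106 n36 a 2.874..3.001 mid 2.937 med 2.957 z 0.058
  r0.110 n8 a 2.900..2.984 mid 2.942 med 2.949 z 0.058
```

```bash
cat >> h.py <<'E'
CC=np.array([.5166,.1226])
def fin(s,t,z,al=.036):
    c,sn=np.cos(s),np.sin(s); return np.array([CC[0]+c*al-sn*t,CC[1]+sn*al+c*t,z])
E
python3 -c "
from h import *
s0=-1.262
D(fin(s0,.025,.075),s0-np.pi/2)
# table rel to pose (s0,t=25)
x=s0-np.pi/2; T=np.array([[np.cos(x),np.sin(x),0],[np.sin(x),-np.cos(x),0],[0,0,-1]])
p0=fin(s0,.025,0)
for s in s0-np.arange(0,1.31,.1): print(round(s0-s,2),(1000*T.T@(fin(s,.0175,0)-p0)).round(1),round(s0-s,3))
"
```

```text
delta [-30.2  33.6 184.6] [-0.    -0.001  0.03 ]
0.0 [ 7.5 -0.   0. ] 0.0
0.1 [11.2 -1.6  0. ] 0.1
0.2 [15.  -2.8  0. ] 0.2
0.3 [18.9 -3.6  0. ] 0.3
0.4 [22.9 -4.   0. ] 0.4
0.5 [26.9 -4.   0. ] 0.5
0.6 [30.9 -3.6  0. ] 0.6
0.7 [34.8 -2.8  0. ] 0.7
0.8 [38.6 -1.6  0. ] 0.8
0.9 [42.3 -0.1  0. ] 0.9
1.0 [45.8  1.8  0. ] 1.0
1.1 [49.1  4.1  0. ] 1.1
1.2 [52.2  6.6  0. ] 1.2
1.3 [55.   9.5  0. ] 1.3
```

>>> {"op": "step_arm", "data": {"moves": [[-30, 33.5, 40, 0, 0, 0.03, 0], [-30, 33.5, 85, 0, 0, 0.03, 0], [-30, 33.5, 130, 0, 0, 0.03, 0], [-30, 33.5, 165, 0, 0, 0.03, 0], [-30, 33.5, 184, 0, 0, 0.03, 0], [-30, 33.5, 184, 0, 0, 0.03, 0], [-30, 33.5, 184, 0, 0, 0.03, 0], [-30, 33.5, 184, 0, 0, 0.03, 0]]}}

```text
clock: 17.4
tcp_pos: [0.5529, 0.0974, 0.0777]
orientation: [-0.485, 3.101, 0.0]
contact_force: [-0.7, 0.3, 0.0]
grip_width: 0.0004
gripper_force: 0.0
```

```bash
python3 -c "
from h import *
s0=-1.262
D(fin(s0,.025,.033),s0-np.pi/2); print(r.get_obs()['contact_force'])"
```

```text
delta [ 2.  -1.  44.7] [-0.     0.003  0.001]
[-0.68942901  0.25886543  0.04601975]
```

>>> {"op": "step_arm", "data": {"moves": [[0, 0, 15, 0, 0, 0, 0], [0.5, 0, 30, 0, 0, 0, 0], [0.5, 0, 39, 0, 0, 0, 0], [0.5, 0, 42, 0, 0, 0, 0], [0.5, 0, 42, 0, 0, 0, 0], [0.5, 0, 42, 0, 0, 0, 0]]}}

```text
clock: 18.0
tcp_pos: [0.5516, 0.0978, 0.0349]
orientation: [-0.487, 3.102, 0.0]
contact_force: [0.1, -0.4, -0.7]
grip_width: -0.0005
gripper_force: 0.0
```

```bash
python3 -c "
from h import *
s0=-1.262
D(fin(s0,.025,.033),s0-np.pi/2); print(r.get_obs()['contact_force'])"
```

```text
delta [ 0.8 -1.8  1.9] [0.    0.001 0.002]
[ 0.09384561 -0.42018361 -0.7216338 ]
```

>>> {"op": "step_arm", "data": {"moves": [[4, -1, 1, 0, 0, 0, 0], [8, -1.5, 1, 0, 0, 0, 0], [12, -3, 1, 0, 0, 0.1, 0], [15.5, -4.5, 1, 0, 0, 0.2, 0], [19.5, -5, 1, 0, 0, 0.3, 0], [23.5, -5.5, 1, 0, 0, 0.4, 0], [27.5, -5.5, 1, 0, 0, 0.5, 0], [31.5, -5, 1, 0, 0, 0.6, 0]]}}

```text
clock: 18.8
tcp_pos: [0.5221, 0.083, 0.0333]
orientation: [-0.459, -3.108, -0.0]
contact_force: [0.3, 0.4, -1.2]
grip_width: -0.0003
gripper_force: 0.0
```

```bash
cat > m12.py <<'E'
from h import *
import sys
dn=float(sys.argv[1]); s0=-1.262
D(fin(s0-dn,.0175,.034),s0-dn-np.pi/2); print(r.get_obs()['contact_force'])
s=s0-dn
x=s-np.pi/2; T=np.array([[np.cos(x),np.sin(x),0],[np.sin(x),-np.cos(x),0],[0,0,-1]])
p0=fin(s,.0175,0)
for k in np.arange(.1,.75,.1): print(round(k,2),(1000*T.T@(fin(s-k,.0175,0)-p0)).round(1))
E
python3 m12.py .6
```

```text
delta [-0.9  0.4 -0.7] [ 0.    -0.    -0.002]
[ 0.34203801  0.3688578  -1.19373835]
0.1 [ 3.7 -1.6  0. ]
0.2 [ 7.5 -2.8  0. ]
0.3 [11.4 -3.6  0. ]
0.4 [15.4 -4.   0. ]
0.5 [19.4 -4.   0. ]
0.6 [23.4 -3.6  0. ]
0.7 [27.3 -2.8  0. ]
```

>>> {"op": "step_arm", "data": {"moves": [[3.5, -1.5, 0, 0, 0, 0.1, 0], [7, -3, 0, 0, 0, 0.2, 0], [11, -3.5, 0, 0, 0, 0.3, 0], [15, -4, 0, 0, 0, 0.4, 0], [19, -4, 0, 0, 0, 0.5, 0], [21, -4, 0, 0, 0, 0.55, 0], [22, -4, 0, 0, 0, 0.58, 0], [22, -4, 0, 0, 0, 0.58, 0]]}}

```text
clock: 19.6
tcp_pos: [0.5, 0.0858, 0.0332]
orientation: [-1.322, -2.85, -0.0]
contact_force: [0.8, 0.5, 0.4]
grip_width: -0.0004
gripper_force: 0.0
```

```bash
cat > m13.py <<'E'
from m10 import *
w,c,A,s,p=look(); i=np.where(s<170)[0]; print('c',c,'dark',[(round(A[j],3),int(s[j])) for j in i][::2][:60])
j=i
# centroid near expected
import sys
e=float(sys.argv[1]); d=np.mod(A-e+np.pi,2*np.pi)-np.pi; k=(abs(d)<.12)&(s<190); 
if k.any(): print('mark',e+np.average(d[k],weights=235-s[k]),'width',k.sum()*.005,s[k].min())
E
python3 m12.py 1.18; python3 m13.py -3.22
```

```text
delta [-0.   0.4 -0.8] [ 0.    -0.     0.003]
[0.78367483 0.51136061 0.43528006]
0.1 [ 3.7 -1.6  0. ]
0.2 [ 7.5 -2.8  0. ]
0.3 [11.4 -3.6  0. ]
0.4 [15.4 -4.   0. ]
0.5 [19.4 -4.   0. ]
0.6 [23.4 -3.6  0. ]
0.7 [27.3 -2.8  0. ]
c [0.51677968 0.12235366] dark [(np.float64(-2.747), 151), (np.float64(-2.737), 131), (np.float64(-2.727), 142), (np.float64(-2.717), 141), (np.float64(-2.707), 141), (np.float64(-2.697), 140), (np.float64(-2.687), 141), (np.float64(-2.677), 141), (np.float64(-2.667), 140), (np.float64(-2.657), 141), (np.float64(-2.647), 140), (np.float64(-2.637), 140), (np.float64(-2.627), 140), (np.float64(-2.617), 140), (np.float64(-2.607), 140), (np.float64(-2.597), 141), (np.float64(-2.587), 124), (np.float64(-2.577), 137), (np.float64(-2.567), 140), (np.float64(-2.557), 139), (np.float64(-2.547), 139), (np.float64(-2.537), 139), (np.float64(-2.527), 139), (np.float64(-2.517), 139), (np.float64(-2.507), 139), (np.float64(-2.497), 139), (np.float64(-2.487), 139), (np.float64(-2.477), 139), (np.float64(-2.467), 139), (np.float64(-2.457), 139), (np.float64(-2.447), 139), (np.float64(-2.437), 135), (np.float64(-2.427), 124), (np.float64(-2.417), 138), (np.float64(-2.407), 138), (np.float64(-2.397), 138), (np.float64(-2.387), 138), (np.float64(-2.377), 138), (np.float64(-2.367), 138), (np.float64(-2.357), 138), (np.float64(-2.347), 138), (np.float64(-2.337), 138), (np.float64(-2.327), 138), (np.float64(-2.317), 138), (np.float64(-2.307), 138), (np.float64(-2.297), 138), (np.float64(-2.287), 139), (np.float64(-2.277), 131), (np.float64(-2.267), 125), (np.float64(-2.257), 138), (np.float64(-2.247), 138), (np.float64(-2.237), 137), (np.float64(-2.227), 137), (np.float64(-2.217), 137), (np.float64(-2.207), 137), (np.float64(-2.197), 137), (np.float64(-2.187), 137), (np.float64(-2.177), 137), (np.float64(-2.167), 137), (np.float64(-2.157), 137)]
```

>>> {"op": "step_arm", "data": {"moves": [[-4, 0, 0, 0, 0, 0, 0], [-5, 0, -20, 0, 0, 0, 0], [-5, 0, -60, 0, 0, 0, 0], [-5, 0, -105, 0, 0, 0, 0], [-5, 0, -150, 0, 0, 0, 0], [-5, 0, -180, 0, 0, 0, 0], [-5, 0, -180, 0, 0, 0, 0], [-5, 0, -180, 0, 0, 0, 0]]}}

```text
clock: 20.45
tcp_pos: [0.5038, 0.0819, 0.2135]
orientation: [1.321, 2.85, 0.002]
contact_force: [-0.0, -0.1, -0.2]
grip_width: 0.0003
gripper_force: 0.0
```

```bash
sed -i "s/\[::2\]\[:60\]/[::4][:30]/; s/s<170)/s<120)/" m13.py; python3 m13.py -3.22; sed "s/'w1','w6','wl'/'wl',/" m11.py >/dev/null; python3 m12.py 1.18 | head -2
```

```text
c [0.51666342 0.12311943] dark [(np.float64(-2.117), 119), (np.float64(-2.052), 16), (np.float64(-1.467), 110), (np.float64(-1.447), 107), (np.float64(-1.427), 107), (np.float64(-1.407), 107), (np.float64(-1.387), 106), (np.float64(-1.367), 101), (np.float64(-1.347), 99)]
delta [  5.    0.8 178.5] [-0.001 -0.001  0.003]
[-0.75857938 -0.22712814 -0.3594362 ]
```

```bash
cat > m14.py <<'E'
from m10 import *
w,c,A,s,p=look(); pickle.dump(w,open('wm.pkl','wb'))
for nm in('w6','wl','wm'):
    w=pickle.load(open(nm+'.pkl','rb')); C=wcloud(w); d=C[...,:2]-CC; rr=np.hypot(d[...,0],d[...,1]); a=np.arctan2(d[...,1],d[...,0])
    k=(rr>.03)&(rr<.062)&(abs(C[...,2]-.043)<.004); h=np.histogram(a[k],np.arange(-np.pi,np.pi+.01,.0873))[0]
    print(nm,[(round(-np.pi+.0873*(i+.5),2),int(x)) for i,x in enumerate(h) if x>30], 'zmed',np.median(C[k][:,2]))
i=np.where(s<215)[0]; print([(round(A[j],3),int(s[j])) for j in i][::3])
E
python3 m14.py
```

```text
w6 [(-2.92, 55), (-2.84, 64), (-2.75, 62), (-1.35, 60), (-1.26, 62), (-1.18, 49), (0.22, 55), (0.31, 56), (0.39, 52), (1.79, 49), (1.88, 54), (1.97, 50)] zmed 0.04258224766117666
wl [(-2.92, 67), (-2.84, 72), (-2.75, 74), (-1.35, 71), (-1.26, 78), (-1.18, 58), (0.22, 60), (0.31, 67), (0.39, 61), (1.79, 61), (1.88, 59), (1.97, 69)] zmed 0.042588721110587535
wm [(-3.01, 32), (-2.92, 97), (-2.84, 100), (-2.75, 88), (-1.35, 79), (-1.26, 92), (-1.18, 82), (0.22, 84), (0.31, 86), (0.39, 86), (1.79, 87), (1.88, 99), (1.97, 90)] zmed 0.04249102192050851
[(np.float64(-3.047), 214), (np.float64(-2.887), 205), (np.float64(-2.572), 202), (np.float64(-2.417), 188), (np.float64(-2.402), 148), (np.float64(-2.387), 126), (np.float64(-2.372), 126), (np.float64(-2.357), 127), (np.float64(-2.342), 127), (np.float64(-2.327), 127), (np.float64(-2.312), 127), (np.float64(-2.297), 128), (np.float64(-2.282), 126), (np.float64(-2.267), 122), (np.float64(-2.252), 124), (np.float64(-2.237), 127), (np.float64(-2.222), 126), (np.float64(-2.207), 126), (np.float64(-2.192), 126), (np.float64(-2.177), 126), (np.flo
[... 283 characters left out ...]
06), (np.float64(-1.797), 205), (np.float64(-1.642), 210), (np.float64(-1.487), 201), (np.float64(-1.472), 129), (np.float64(-1.457), 102), (np.float64(-1.442), 104), (np.float64(-1.427), 105), (np.float64(-1.412), 105), (np.float64(-1.397), 105), (np.float64(-1.382), 108), (np.float64(-1.367), 105), (np.float64(-1.352), 103), (np.float64(-1.337), 111), (np.float64(-1.322), 177), (np.float64(-1.172), 209), (np.float64(-1.157), 213), (np.float64(-1.007), 211), (np.float64(-0.857), 207), (np.float64(-0.702), 208), (np.float64(-0.542), 211), (np.float64(0.403), 208), (np.float64(0.723), 208), (np.float64(0.883), 214), (np.float64(2.133), 213), (np.float64(2.293), 211), (np.float64(2.923), 214)]
```

Run:
```python
from h import *
w=grab('wrist'); C=wcloud(w); o=r.get_obs(); Rt=R.from_rotvec(o['orientation']).as_matrix()
L=(C-o['tcp_pos'])@Rt*1000
k=(np.abs(L[...,0])<40)&(abs(L[...,1])<60)&(L[...,2]>-70)&(L[...,2]<60)&(w['depth']>0)
q=L[k]; print(len(q))
for lo in range(-70,60,5):
    s=q[(q[:,2]>=lo)&(q[:,2]<lo+5)]
    if len(s)>3: print(lo,len(s),s.min(0).round(1),s.max(0).round(1))
print(o['joints'],o['grip_width'])
```

```text
2850
-70 749 [-12.  -30.3 -70. ] [ 14.3  29.8 -65. ]
-65 466 [-10.8 -17.2 -65. ] [ 12.7  17.7 -60. ]
-60 237 [-11.3  -6.1 -60. ] [ 11.9  13.7 -55. ]
-55 292 [  6.1 -13.2 -55. ] [ 12.   14.1 -50. ]
-50 296 [  6.4 -13.1 -50. ] [ 11.7  14.1 -45. ]
-45 273 [  6.3 -13.1 -45. ] [ 11.7  14.  -40. ]
-40 245 [  6.2 -13.1 -40. ] [ 11.6  14.  -35.1]
-35 213 [  6.3 -12.8 -35. ] [ 11.8  13.3 -30. ]
-30 79 [  6.2 -10.1 -30. ] [ 11.7  10.5 -25.5]
[-0.92511819  0.2384873   0.76041409  1.97623734 -0.19360033  1.00210917
  0.62853561] -0.00016913372489464414
```

Run:
```python
from m10 import *
w=grab('wrist'); o=r.get_obs(); Rt=R.from_rotvec(o['orientation']).as_matrix(); C=wcloud(w)
for y in(-7,0,7):
  for z in(-50,-40,-30,-25,-20,-15,-10,-5,0,5):
    P=o['tcp_pos']+Rt@(np.array([11,y,z])/1000); u,v=fproj(w,P); u,v=int(round(u)),int(round(v))
    print(y,z,(u,v),w['image'][v,u] if v<384 else '',round(float(w['depth'][v,u]),4) if v<384 else '',((C[v,u]-o['tcp_pos'])@Rt*1000).round(0) if v<384 else '')
```

```text
-7 -50 (236, 248) [10  8 12] 0.136 [  7.  -8. -43.]
-7 -40 (237, 238) [5 7 9] 0.1471 [  7.  -8. -31.]
-7 -30 (238, 230) [187 187 199] 0.3786 [-84. -19. 184.]
-7 -25 (239, 226) [181 182 194] 0.3775 [-79. -17. 184.]
-7 -20 (239, 222) [184 183 195] 0.3751 [-73. -17. 183.]
-7 -15 (240, 218) [187 188 200] 0.3737 [-67. -16. 183.]
-7 -10 (240, 215) [180 180 193] 0.3733 [-64. -16. 184.]
-7 -5 (240, 212) [184 184 195] 0.3721 [-60. -16. 184.]
-7 0 (241, 209) [197 197 204] 0.3709 [-56. -15. 184.]
-7 5 (241, 206) [218 217 221] 0.3448 [-43. -14. 160.]
0 -50 (252, 248) [12 11 11] 0.1263 [ 12.  -0. -51.]
0 -40 (252, 238) [8 7 9] 0.1377 [ 11.  -0. -40.]
0 -30 (252, 230) [8 8 9] 0.1468 [ 11.  -0. -30.]
0 -25 (252, 226) [204 204 218] 0.3762 [-78.  -1. 183.]
0 -20 (252, 222) [180 180 192] 0.3759 [-73.  -1. 184.]
0 -15 (252, 219) [186 185 199] 0.3735 [-69.  -1. 183.]
0 -10 (252, 215) [192 194 205] 0.3716 [-63.  -1. 182.]
0 -5 (252, 212) [133 132 145] 0.371 [-59.  -1. 183.]
0 0 (252, 209) [54 54 60] 0.3815 [-59.  -1. 194.]
0 5 (252, 206) [73 76 81] 0.3881 [-58.  -1. 201.]
7 -50 (268, 248) [48 49 52] 0.135 [  8.   7. -43.]
7 -40 (267, 238) [46 47 50] 0.1459 [  7.   7. -32.]
7 -30 (266, 230) [80 82 86] 0.145 [ 12.   7. -32.]
7 -25 (266, 226) [153 158 167] 0.3957 [-86.  18. 201.]
7 -20 (266, 222) [154 161 168] 0.3941 [-80.  18. 201.]
7 -15 (265, 219) [189 189 192] 0.3477 [-59.  15. 159.]
7 -10 (265, 215) [213 214 216] 0.3462 [-54.  14. 159.]
7 -5 (265, 212) [226 226 227] 0.3468 [-51.  14. 160.]
7 0 (264, 209) [226 226 227] 0.3446 [-47.  13. 159.]
7 5 (264, 206) [215 216 218] 0.3444 [-43.  13. 160.]
```

```bash
python3 -c "
from h import *
s0=-1.262; print(r.tcp_to_grasp)
D(fin(s0,.025,.05),s0-np.pi/2)"
```

```text
0.0187
delta [-20.6  46.9 161.7] [-0.002 -0.002 -1.178]
```

>>> {"op": "step_arm", "data": {"moves": [[-3, 6, 0, 0, 0, -0.147, 0], [-6, 12, 0, 0, 0, -0.294, 0], [-9, 18, 0, 0, 0, -0.441, 0], [-12, 24, 0, 0, 0, -0.588, 0], [-15, 30, 20, 0, 0, -0.735, 0], [-18, 40, 40, 0, 0, -0.882, 0], [-20.5, 47, 60, 0, 0, -1.03, 0], [-20.5, 47, 80, 0, 0, -1.178, 0]]}}

```text
clock: 21.45
tcp_pos: [0.5528, 0.0968, 0.131]
orientation: [0.494, -3.101, 0.001]
contact_force: [0.2, -0.4, -0.2]
grip_width: 0.0002
gripper_force: 0.0
```

>>> {"op": "step_arm", "data": {"moves": [[0, 0, 30, 0, 0, 0, 0], [0, 0, 60, 0, 0, 0, 0], [0, 0, 80, 0, 0, 0, 0], [0, 0, 80, 0, 0, 0, 0], [0, 0, 80, 0, 0, 0, 0], [0, 0, 80, 0, 0, 0, 0]]}}

```text
clock: 22.05
tcp_pos: [0.5535, 0.0966, 0.054]
orientation: [-0.483, 3.103, 0.0]
contact_force: [0.6, 0.2, 0.1]
grip_width: 0.0003
gripper_force: 0.0
```

```bash
python3 -c "
from h import *
s0=-1.262
D(fin(s0,.025,.011),s0-np.pi/2)
w=grab('wrist'); C=wcloud(w); o=r.get_obs(); Rt=R.from_rotvec(o['orientation']).as_matrix(); L=(C-o['tcp_pos'])@Rt*1000
k=(np.abs(L[...,0])<16)&(abs(L[...,1])<12)&(L[...,2]>-60)&(L[...,2]<30); print(np.histogram(L[k][:,2],range(-60,31,5)))
"
```

```text
delta [ 2.3 -0.  43. ] [-0.     0.001  0.   ]
(array([302, 260, 251, 242, 218, 210,  85,   0,   0,   0,   0,   0,   0,
         0,   0,   0,   0,   0]), array([-60, -55, -50, -45, -40, -35, -30, -25, -20, -15, -10,  -5,   0,
         5,  10,  15,  20,  25,  30]))
```

>>> {"op": "step_arm", "data": {"moves": [[2, 0, 12, 0, 0, 0, 0], [2, 0, 24, 0, 0, 0, 0], [2, 0, 32, 0, 0, 0, 0], [2, 0, 32, 0, 0, 0, 0], [2, 0, 32, 0, 0, 0, 0]]}}

```text
clock: 22.6
tcp_pos: [0.5505, 0.0959, 0.0207]
orientation: [0.483, -3.103, 0.0]
contact_force: [-0.5, 0.0, 0.5]
grip_width: 0.0004
gripper_force: 0.0
```

>>> {"op": "step_arm", "data": {"moves": [[0, 0, 4, 0, 0, 0, 0], [0, 0, 8, 0, 0, 0, 0], [0, 0, 12, 0, 0, 0, 0], [0, 0, 12, 0, 0, 0, 0], [0, 0, 12, 0, 0, 0, 0]]}}

```text
clock: 23.1
tcp_pos: [0.5507, 0.0959, 0.009]
orientation: [0.484, -3.104, 0.0]
contact_force: [0.3, -0.3, 0.1]
grip_width: -0.0003
gripper_force: 0.0
```

```bash
python3 -c "
from h import *
s0=-1.262; D(fin(s0,.025,.009),s0-np.pi/2)"
```

```text
delta [-0.6 -0.2  0. ] [-0. -0.  0.]
```

>>> {"op": "step_arm", "data": {"moves": [[3, 0, 0, 0, 0, 0, 0], [7, 0, 0, 0, 0, 0, 0], [11, -1.5, 0, 0, 0, 0.1, 0], [14.5, -3, 0, 0, 0, 0.2, 0], [18.5, -3.5, 0, 0, 0, 0.3, 0], [22.5, -4, 0, 0, 0, 0.4, 0], [22.5, -4, 0, 0, 0, 0.4, 0]]}}

```text
clock: 23.8
tcp_pos: [0.5302, 0.0852, 0.0093]
orientation: [0.144, 3.138, -0.0]
contact_force: [0.2, 0.4, 0.2]
grip_width: 0.0
gripper_force: 0.0
```

```bash
python3 m12.py .4
cat > sp.py <<'E'
from h import *
w=grab('wrist'); C=wcloud(w); d=C[...,:2]-CC; rr=np.hypot(d[...,0],d[...,1]); a=np.arctan2(d[...,1],d[...,0])
k=(rr>.03)&(rr<.062)&(abs(C[...,2]-.043)<.004); z=np.exp(4j*a[k]).mean(); print('spoke mod90',np.angle(z)/4,abs(z),k.sum())
E
python3 sp.py; python3 m13.py -2.447
```

```text
delta [ -0.6  -0.  -24.7] [-0.     0.    -0.001]
[0.24814565 0.41269532 0.17854224]
0.1 [ 3.7 -1.6  0. ]
0.2 [ 7.5 -2.8  0. ]
0.3 [11.4 -3.6  0. ]
0.4 [15.4 -4.   0. ]
0.5 [19.4 -4.   0. ]
0.6 [23.4 -3.6  0. ]
0.7 [27.3 -2.8  0. ]
spoke mod90 -0.1037324719160017 0.9212331606773004 5179
c [0.51743213 0.12218029] dark [(np.float64(-2.502), 82), (np.float64(-2.482), 20), (np.float64(-1.917), 116), (np.float64(-1.897), 92), (np.float64(-1.877), 91), (np.float64(-1.857), 80), (np.float64(-1.837), 76), (np.float64(-1.817), 80), (np.float64(-1.797), 83), (np.float64(-1.777), 88), (np.float64(-1.387), 111), (np.float64(-1.367), 12), (np.float64(-1.347), 17), (np.float64(-1.327), 17), (np.float64(-1.307), 15), (np.float64(-1.287), 15), (np.float64(-1.267), 15), (np.float64(-1.247), 18), (np.float64(-1.227), 20), (np.float64(-1.207), 20), (np.float64(-1.187), 19), (np.float64(-1.167), 24), (np.float64(-1.147), 24), (np.float64(-1.127), 24), (np.float64(-1.107), 22), (np.float64(-1.087), 20), (np.float64(-1.067), 18), (np.float64(-1.047), 16), (np.float64(-1.027), 15), (np.float64(-1.007), 15)]
mark -2.454773741877594 width 0.24 13.801047
```

The pulley turns now: the line is at -2.485, so 0.44 rad is done. The real fingertip is about 26 mm short of the reported TCP, so the first pass went over the spokes.

>>> {"op": "step_arm", "data": {"moves": [[3.5, -1.5, 0, 0, 0, 0.1, 0], [7.5, -3, 0, 0, 0, 0.2, 0], [11.5, -3.5, 0, 0, 0, 0.3, 0], [15.5, -4, 0, 0, 0, 0.4, 0], [19.5, -4, 0, 0, 0, 0.5, 0], [23.5, -3.5, 0, 0, 0, 0.6, 0], [27.5, -3, 0, 0, 0, 0.7, 0], [27.5, -3, 0, 0, 0, 0.7, 0]]}}

```text
clock: 24.7
tcp_pos: [0.5025, 0.085, 0.0091]
orientation: [-1.208, -2.9, 0.001]
contact_force: [-0.1, -0.2, 0.3]
grip_width: 0.0
gripper_force: 0.1
```

```bash
python3 m12.py 1.1|head -4; python3 sp.py; python3 m13.py -3.15
```

```text
delta [ -0.7   0.4 -24.9] [-0.001 -0.     0.002]
[-0.08999356 -0.16756843  0.32506243]
0.1 [ 3.7 -1.6  0. ]
0.2 [ 7.5 -2.8  0. ]
spoke mod90 0.7578477787562239 0.920053079722983 5194
c [0.51702252 0.12188717] dark [(np.float64(-2.622), 99), (np.float64(-2.602), 89), (np.float64(-2.582), 87), (np.float64(-2.562), 85), (np.float64(-2.542), 86), (np.float64(-2.522), 86), (np.float64(-2.502), 86), (np.float64(-2.482), 84), (np.float64(-2.312), 119), (np.float64(-2.097), 76), (np.float64(-2.077), 12), (np.float64(-2.057), 15), (np.float64(-2.037), 17), (np.float64(-2.017), 14), (np.float64(-1.997), 15), (np.float64(-1.977), 14), (np.float64(-1.957), 16), (np.float64(-1.937), 19), (np.float64(-1.917), 19), (np.float64(-1.897), 18), (np.float64(-1.877), 23), (np.float64(-1.857), 23), (np.float64(-1.837), 23), (np.float64(-1.817), 21), (np.float64(-1.797), 19), (np.float64(-1.777), 18), (np.float64(-1.757), 16), (np.float64(-1.737), 14), (np.float64(-1.717), 14), (np.float64(-1.697), 14)]
mark -3.1913558974119653 width 0.04 27.328215
```

>>> {"op": "step_arm", "data": {"moves": [[1.5, -0.7, 0, 0, 0, 0.04, 0], [3, -1.3, 0, 0, 0, 0.08, 0], [4.5, -1.9, 0, 0, 0, 0.12, 0], [5.3, -2.2, 0, 0, 0, 0.14, 0], [5.3, -2.2, 0, 0, 0, 0.14, 0], [5.3, -2.2, 0, 0, 0, 0.14, 0]]}}

```text
clock: 25.4
tcp_pos: [0.4979, 0.087, 0.0092]
orientation: [1.408, 2.808, 0.0]
contact_force: [2.4, -1.7, -0.5]
grip_width: 0.0003
gripper_force: 0.9
```

```bash
sed -i "s/,'dark'.*//; s/print('c',c$/print('c',c)/" m13.py; python3 sp.py; python3 m13.py -3.33;python3 m13.py 2.953
```

```text
spoke mod90 0.639232825519479 0.9220966546732081 5159
c [0.51692544 0.12187812]
mark -3.308661542972257 width 0.04 30.572266
c [0.5169524  0.12188494]
mark 2.9733224347272773 width 0.045 29.694159
```

>>> {"op": "step_arm", "data": {"moves": [[-3, 0, 0, 0, 0, 0, 0], [-5, 0, -5, 0, 0, 0, 0], [-5, 0, -40, 0, 0, 0, 0], [-5, 0, -85, 0, 0, 0, 0], [-5, 0, -130, 0, 0, 0, 0], [-5, 0, -170, 0, 0, 0, 0], [-5, 0, -190, 0, 0, 0, 0], [-5, 0, -190, 0, 0, 0, 0]]}}

```text
clock: 26.35
tcp_pos: [0.5021, 0.0833, 0.2019]
orientation: [1.409, 2.805, 0.007]
contact_force: [0.9, 0.4, -0.8]
grip_width: -0.0
gripper_force: 0.0
```

>>> {"op": "step_arm", "data": {"moves": [[0, 0, 0, 0, 0, 0, 0], [0, 0, 0, 0, 0, 0, 0], [0, 0, 0, 0, 0, 0, 0]]}}

```text
clock: 26.65
tcp_pos: [0.4996, 0.0828, 0.198]
orientation: [-1.41, -2.806, 0.003]
contact_force: [-0.0, -0.2, -0.2]
grip_width: 0.0004
gripper_force: 0.0
```

```bash
cat > m15.py <<'E'
from m10 import *
w,c,A,s,p=look(); pickle.dump(w,open('wz.pkl','wb'))
print('c',c,'cam',-w['R'].T@w['t'],r.get_obs()['tcp_pos'])
e=2.96; d=np.mod(A-e+np.pi,2*np.pi)-np.pi; k=(abs(d)<.12)&(s<190); print('mark',e+np.average(d[k],weights=235-s[k]),s[k].min())
g=cv2.cvtColor(w['image'],cv2.COLOR_RGB2GRAY); C=wcloud(w); d=C[...,:2]-c; rr=np.hypot(d[...,0],d[...,1]); a=np.mod(np.arctan2(d[...,1],d[...,0]),2*np.pi)
m=(C[...,2]>.052)&(C[...,2]<.068)&(g<150)&(abs(a-3.0)<.35)
for lo in np.arange(.086,.114,.003):
    k=m&(rr>=lo)&(rr<lo+.003)
    if k.sum()>3: print('  r%.3f n%d a %.3f..%.3f mid %.3f mean %.3f'%(lo,k.sum(),*np.percentile(a[k],[3,97]),np.percentile(a[k],[3,97]).mean(),a[k].mean()))
k=m&(rr>.088)&(rr<.112); print('pointer mean',a[k].mean())
# grey patch along arc/radius around tip on plane z=.06
aa=np.arange(2.84,3.06,.01)
for q in(.081,.084,.086,.088,.090,.094,.1,.106):
    print(round(q*1000),[int(g[int(round(v)),int(round(u))]) for u,v in(fproj(w,[c[0]+q*np.cos(t),c[1]+q*np.sin(t),.060]) for t in aa)])
E
python3 m15.py
```

```text
c [0.51676528 0.12304744] cam [0.4577796  0.14018206 0.36366166] [0.49983067 0.08274335 0.19814346]
mark 2.984760556416269 17.813477
  r0.086 n8 a 2.923..3.003 mid 2.963 mean 2.968
  r0.089 n16 a 2.891..2.983 mid 2.937 mean 2.938
  r0.092 n24 a 2.886..2.988 mid 2.937 mean 2.936
  r0.095 n23 a 2.894..2.988 mid 2.941 mean 2.941
  r0.098 n24 a 2.891..2.985 mid 2.938 mean 2.938
  r0.101 n28 a 2.894..2.986 mid 2.940 mean 2.943
  r0.104 n36 a 2.890..2.999 mid 2.944 mean 2.944
  r0.107 n39 a 2.879..2.997 mid 2.938 mean 2.936
  r0.110 n11 a 2.903..2.989 mid 2.946 mean 2.946
pointer mean 2.939884567788665
81 [233, 233, 235, 233, 234, 233, 236, 236, 185, 185, 246, 249, 208, 80, 10, 22, 235, 251, 236, 234, 230, 233, 232]
84 [224, 228, 226, 229, 229, 231, 235, 238, 213, 140, 187, 250, 211, 91, 9, 19, 209, 242, 232, 229, 223, 227, 235]
86 [245, 245, 162, 227, 191, 218, 101, 101, 80, 82, 108, 125, 121, 60, 54, 20, 132, 197, 219, 218, 212, 128, 64]
88 [58, 48, 48, 35, 26, 25, 33, 45, 45, 128, 198, 198, 34, 39, 53, 23, 23, 24, 31, 22, 19, 19, 45]
90 [83, 83, 84, 84, 83, 77, 51, 74, 75, 156, 230, 90, 90, 79, 78, 78, 59, 36, 36, 79, 79, 29, 80]
94 [57, 51, 51, 57, 62, 61, 82, 77, 99, 151, 255, 171, 108, 78, 83, 29, 39, 36, 35, 28, 38, 40, 40]
100 [82, 80, 82, 85, 64, 64, 91, 82, 70, 90, 253, 128, 61, 76, 71, 71, 41, 43, 43, 42, 37, 60, 134]
106 [92, 73, 81, 72, 79, 80, 59, 83, 81, 77, 78, 77, 77, 78, 51, 51, 69, 49, 45, 45, 72, 111, 110]
```

```bash
cat > m16.py <<'E'
from h import *
s=-1.262-1.285; T=np.array([.4963,.0878]); x=s-np.pi/2; ux=np.array([np.cos(x),np.sin(x)])
D([*(T-.008*ux),.05],x); D([*(T-.008*ux),.009],x); D([*T,.009],x)
E
python3 m16.py
```

```text
delta [ -1.9   0.2 148.1] [-0.002 -0.     0.045]
delta [ -1.9   0.2 189.1] [-0.002 -0.     0.045]
delta [  6.1   0.6 189.1] [-0.002 -0.     0.045]
```

>>> {"op": "step_arm", "data": {"moves": [[-2, 0, 45, 0, 0, 0.045, 0], [-2, 0, 90, 0, 0, 0.045, 0], [-2, 0, 130, 0, 0, 0.045, 0], [-2, 0, 155, 0, 0, 0.045, 0], [-2, 0, 170, 0, 0, 0.045, 0], [-2, 0, 182, 0, 0, 0.045, 0], [-2, 0, 189, 0, 0, 0.045, 0], [-2, 0, 189, 0, 0, 0.045, 0]]}}

```text
clock: 27.5
tcp_pos: [0.5019, 0.0814, 0.01]
orientation: [-1.473, -2.775, 0.0]
contact_force: [0.3, 0.9, -0.5]
grip_width: -0.0003
gripper_force: 0.0
```

>>> {"op": "step_arm", "data": {"moves": [[0, 0, 0, 0, 0, 0, 0], [0, 0, 0, 0, 0, 0, 0], [0, 0, 0, 0, 0, 0, 0]]}}

```text
clock: 27.8
tcp_pos: [0.5023, 0.0817, 0.0108]
orientation: [1.472, 2.774, 0.002]
contact_force: [0.1, -0.2, -0.0]
grip_width: -0.0002
gripper_force: 0.0
```

```bash
python3 m16.py; python3 m13.py 2.97
```

```text
delta [  0.4  -1.5 -39.2] [0.001 0.    0.001]
delta [ 0.4 -1.6  1.8] [0.001 0.    0.001]
delta [ 8.4 -1.6  1.8] [0.001 0.    0.001]
c [0.51697986 0.12205172]
mark 2.9745193129707923 width 0.04 29.566496
```

>>> {"op": "step_arm", "data": {"moves": [[2, -0.5, 0.5, 0, 0, 0, 0], [4, -1, 0.5, 0, 0, 0, 0], [6, -1, 0.5, 0, 0, 0, 0], [7.3, -1, 0.5, 0, 0, 0, 0], [8.2, -1, 0.5, 0, 0, 0, 0], [8.2, -1, 0.5, 0, 0, 0, 0], [8.2, -1, 0.5, 0, 0, 0, 0]]}}

```text
clock: 28.55
tcp_pos: [0.4962, 0.0875, 0.0096]
orientation: [-1.473, -2.775, 0.0]
contact_force: [0.1, -1.1, -0.2]
grip_width: 0.0002
gripper_force: 0.7
```

```bash
python3 m16.py|tail -1; python3 m13.py 2.93
```

```text
delta [0.2 0.2 0.6] [-0.  0.  0.]
c [0.51691896 0.12189943]
mark 2.9363621197850587 width 0.04 29.233488
```

>>> {"op": "step_arm", "data": {"moves": [[0.3, 0, 0, 0, 0, 0, 0], [0.3, 0, 0, 0, 0, 0, 0], [-3, 0, 0, 0, 0, 0, 0], [-6, 0, 0, 0, 0, 0, 0], [-6, 0, -30, 0, 0, 0, 0], [-6, 0, -75, 0, 0, 0, 0], [-6, 0, -120, 0, 0, 0, 0], [-6, 0, -165, 0, 0, 0, 0]]}}

```text
clock: 29.4
tcp_pos: [0.4995, 0.0825, 0.1762]
orientation: [-1.473, -2.774, 0.001]
contact_force: [1.1, 1.0, 0.1]
grip_width: 0.0003
gripper_force: 0.0
```

>>> {"op": "step_arm", "data": {"moves": [[0, 0, -25, 0, 0, 0, 0], [0, 0, -25, 0, 0, 0, 0], [0, 0, -25, 0, 0, 0, 0], [0, 0, -25, 0, 0, 0, 0], [0, 0, -25, 0, 0, 0, 0]]}}

```text
clock: 29.9
tcp_pos: [0.4989, 0.0826, 0.1985]
orientation: [-1.472, -2.774, 0.003]
contact_force: [-0.1, -0.4, -1.2]
grip_width: 0.0001
gripper_force: 0.0
```

```bash
python3 m15.py | head -13
python3 - <<'E'
from h import *
b=grab('top'); C=cloud(b); G=F(C)
g=(abs(G[...,0]-.19)<.02)&(abs(G[...,1])<.015)&(G[...,2]<.15); print('arm top',G[g][:,2].max())
g=(abs(G[...,0]-.29)<.03)&(abs(G[...,1])<.015)&(G[...,2]<.15); print('handle',G[g][:,2].max())
g=(abs(C[...,0]-.505)<.035)&(abs(C[...,1]+.334)<.04)&(C[...,2]<.12); print('bracket top',np.percentile(C[g][:,2],[50,99]))
import pickle; b0=pickle.load(open('f0.pkl','rb'))[1]
d=cv2.absdiff(b['image'],b0['image']).max(-1); d=cv2.medianBlur(d,5)>60
n,l,st,ce=cv2.connectedComponentsWithStats(d.astype(np.uint8)); print([(st[i].tolist()) for i in range(1,n) if st[i,4]>20])
E
```

```text
c [0.51680547 0.1230403 ] cam [0.45957771 0.14175403 0.36415585] [0.4990026  0.08247519 0.19863339]
mark 2.944090977213133 17.400835
  r0.086 n11 a 2.726..2.958 mid 2.842 mean 2.897
  r0.089 n19 a 2.891..2.986 mid 2.939 mean 2.938
  r0.092 n27 a 2.888..2.991 mid 2.939 mean 2.941
  r0.095 n23 a 2.894..2.990 mid 2.942 mean 2.942
  r0.098 n22 a 2.898..2.985 mid 2.941 mean 2.941
  r0.101 n28 a 2.892..2.983 mid 2.938 mean 2.936
  r0.104 n36 a 2.886..2.997 mid 2.942 mean 2.941
  r0.107 n38 a 2.881..3.001 mid 2.941 mean 2.941
  r0.110 n17 a 2.885..2.997 mid 2.941 mean 2.941
pointer mean 2.9398035004647265
81 [232, 233, 233, 232, 232, 213, 244, 244, 144, 144, 14, 14, 158, 241, 241, 233, 233, 233, 233, 213, 191, 210, 235]
arm top 0.13383547765762185
handle 0.1017134589546424
bracket top [0.01330628 0.09124101]
[[234, 133, 24, 56, 346], [205, 158, 51, 55, 895], [290, 165, 8, 6, 38], [307, 164, 22, 9, 108], [226, 169, 8, 13, 54], [271, 176, 12, 7, 53], [264, 181, 6, 6, 28], [363, 182, 23, 15, 235], [212, 216, 32, 44, 680], [0, 278, 41, 29, 673], [153, 302, 85, 59, 1462], [263, 303, 28, 14, 300], [0, 333, 11, 11, 86], [26, 345, 18, 16, 194], [0, 359, 19, 25, 331], [257, 365, 21, 11, 86], [307, 372, 6, 6, 30]]
```

The line is within 0.004 rad of the pointer, the clamp is open, the bracket is in the bin and the gripper is clear of everything.

```bash
python3 -c "
from bench import r
print(r.get_obs()['qvel'].round(3)); print(r.hand_in())"
```

```text
[-0.002 -0.005  0.003 -0.003  0.001  0.002 -0.001]
the job is handed in; nothing more can be done
None
```

The job is handed in at about 30 s on the clock: the clamp is open, the bracket stands on its foot in the red bin, and the engraved line faces the pointer to about 0.004 rad by my measurement; I got no verdict back.

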